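# Put stripped microscope knobs to soak and turn the driver blade round

## Task

The microscope has been stripped and its parts are due for a soak. Pull the cabinet's drawer fully out to its stop, take out the two wire baskets and hang both by their bent lips on the rim of the grey tank, upright inside it, then push the drawer fully shut; put every loose black focus knob lying on the bench into the hanging baskets, in either one. For the slotted screws that come next, draw the double-ended blade out of the driver handle in the vice, turn it end for end and push it fully home again, so that the cross point is inside and the slotted end sticks out; leave the other things on the bench where they are.

Things in the scene. Friction and masses are not known exactly. Their poses are not given: they have to be found in the camera images.
- drawer (a joint): the cabinet's one working drawer (a broad front above a shallow false one): 0 shut, grows as it is pulled out, stop at 0.17 m; runs with about 1.5 N of friction and stays where it is left
- drawer_handle (a point): middle of the drawer's horizontal steel bar handle, 110 mm long along the cabinet's y, 11 mm thick, held with its axis 45 mm in front of the drawer front by a post near each end, 26 mm below the cabinet's top; moves with the drawer
- cabinet: small wooden bench cabinet, 250 mm wide (y), 260 mm deep (x), 150 mm high, fixed, two slide trays (36 mm) on the rear half of its top. Origin: centre of its underside; -x is its front, the drawer slides out along -x. Drawer inside 212 mm wide, floor top at z = 53 mm, side walls up to z = 108 mm, front up to z = 136 mm; shut, the inner face of its front wall is at x = -110 mm (cabinet frame)
- tank: grey plastic soaking tank, fixed, open on top, empty: outside 140 mm (x) x 230 mm (y), 100 mm high, walls 4 mm thick with a plain rim. Origin: centre of its underside, z up; its -x long side faces the robot. The rim's wall middle is at x = +-68 mm on the long sides, y = +-113 mm on the short ones. There is room for both baskets side by side on one long side, centred near y = +-50 mm
- basket_a: stainless wire basket, open on top, 60 mm (x) x 84 mm (y), 40 mm deep, 3 mm thick, its long lower edges bevelled by 5 mm, 140 g; at first it stands in the shut drawer, in its left (+y) half, lip towards the drawer front. Origin: centre of its underside, z up; the lip is on its -x side. Takes two knobs side by side along y
- basket_b: stainless wire basket, open on top, 60 mm (x) x 84 mm (y), 40 mm deep, 3 mm thick, its long lower edges bevelled by 5 mm, 140 g; at first it stands in the shut drawer, in its right (-y) half, lip towards the drawer front. Origin: centre of its underside, z up; the lip is on its -x side. Takes two knobs side by side along y
- basket_a_grip (a point): middle of basket_a's flat black grip, upright above the lip, at x = -34.5, z = 60 mm in the basket's frame: 40 mm wide along y, 10 mm thick along x, from z = 42 to 78 mm
- basket_b_grip (a point): middle of basket_b's flat black grip, upright above the lip, at x = -34.5, z = 60 mm in the basket's frame: 40 mm wide along y, 10 mm thick along x, from z = 42 to 78 mm
- basket_a_lip (a point): middle of the slot under basket_a's bent lip, at the underside of its level part (x = -34.5, z = 40 mm in the basket's frame): this point comes to rest on top of the rim. The 50 mm wide lip hangs 9 mm clear of the basket's wall (slot from x = -30 to -39 mm), down to z = 21 mm, its foot flared outwards; basket_b's is the same
- knob_a: black coaxial focus knob off a microscope, 60 g, standing on the bench on its broad end: broad part 34 mm diameter and 15 mm high, above it a slim part 20 mm diameter up to 36 mm. Origin: centre of the broad face, z along its axis towards the slim part. May be absent
- knob_b: black coaxial focus knob off a microscope, 60 g, standing on the bench on its broad end: broad part 34 mm diameter and 15 mm high, above it a slim part 20 mm diameter up to 36 mm. Origin: centre of the broad face, z along its axis towards the slim part. May be absent
- knob_c: black coaxial focus knob off a microscope, 60 g, standing on the bench on its broad end: broad part 34 mm diameter and 15 mm high, above it a slim part 20 mm diameter up to 36 mm. Origin: centre of the broad face, z along its axis towards the slim part. May be absent
- knob_d: black coaxial focus knob off a microscope, 60 g, standing on the bench on its broad end: broad part 34 mm diameter and 15 mm high, above it a slim part 20 mm diameter up to 36 mm. Origin: centre of the broad face, z along its axis towards the slim part. May be absent
- vice: small blue bench vice, fixed, gripping the black handle of a screwdriver level, 88 mm above the bench. Origin: centre of the handle's axis at bore depth, on the bench; x runs along the handle, the handle's open end points to -x. The handle is about 30 mm thick; the vice jaws (x = -5 to 45 mm) reach 97 mm up; nothing stands in front of the open end
- bore_mouth (a point): centre of the handle's open end (vice frame x = -50 mm, z = 88 mm): the bore is hexagonal with a corner at the bottom, 9.5 mm across flats, with a countersunk mouth 17 mm wide and 4 mm deep
- bore_bottom (a point): bottom of the bore, 50 mm in from the mouth, where the blade's inner end stops
- blade: loose double-ended steel screwdriver blade, hexagonal, 8 mm across flats, 140 mm long, 55 g; at the start it sits fully home in the handle with its slotted end inside and the cross point out, two flats upright, drooping 2 to 3 degrees in the loose bore; no catch holds it, it slides straight out. Origin: its middle, on its axis; x along it, towards the slotted end
- cross_tip (a point): the blade's pointed cross tip, 70 mm from its middle (blade frame x = -70 mm); the flat slotted tip is at the other end, x = +70 mm
- dropper_bottle: amber bottle, 38 mm diameter, 85 mm high; bystander. Origin: centre of its foot
- beaker: glass beaker, 60 mm diameter, 75 mm high; bystander. Origin: centre of its foot
- petri_dish: closed glass dish, 90 mm diameter, 17 mm high; bystander. Origin: centre of its foot
- slide_box: flat blue and white slide box, 95 x 170 x 32 mm; bystander. Origin: centre of its underside
- slide_rack: small wooden rack with glass slides, 75 x 55 x 27 mm; bystander. Origin: centre of its underside
- brush: wooden cleaning brush, 150 mm long, lying flat; bystander. Origin: centre of its underside

How it is judged:
By the outcome, as a careful person would: the job done as asked, in the order asked, and still so for the second after the job is handed in, with the robot touching nothing.
Of knob_a, knob_b, knob_c, knob_d only 2 to 4 are there at a start; the rules pass over those that are not, and their reading is None.
At some moment in a run one of knob_a, knob_b, knob_c, knob_d may be knocked a few centimetres aside while the robot is not near it.
Once in a run the grip may slacken for a moment while it holds something.
It also fails if it takes over 210 s, if anything falls off the work surface, if the arm or the gripper's body presses on something with over 40 N, if the wrist force passes 120 N, or if a joint passes its speed limit or range.

## Robot

A 6-joint arm with a two-finger parallel gripper is mounted at the origin on the work surface. World frame = base frame: x ahead of the robot, y to its left, z up, the work surface at z = 0. Lengths are in m, angles in rad, forces in N, time in s.
With the tool pointing down it reaches from about 0.275 to 0.75 m from the base axis. Payload 10.2 kg.
Tool frame: the origin (TCP) lies midway between the tips of the shut fingers; the grasp point (between the pads) lies tcp_to_grasp behind it (tcp_to_grasp is the distance from the TCP to the grasp point, in m); z points along the fingers, x is the direction in which the jaws open and shut, and the axes are right-handed (so a half turn about z gives the same grasp; the last joint's range is limited). The gripper opens to 85 mm and grips with 20 to 120 N. Pads are 22 mm wide; open, the fingers measure 114 mm over their backs; the gripper's body (76 mm by 85 mm) begins 54 mm behind the grasp point. The pads swing forward as they close: fully open they stand 13 mm farther back than shut.
Start: joints at [0.999, 0.313, 1.498, -0, 1.331, -0.223], TCP at [0.179, 0.493, 0.231] pointing down, gripper open.
Joint ranges: [-2.94, 2.94], [-0.97, 2.17], [0.19, 2.56], [-1.23, 4.37], [0.02, 3.11], [-2.88, 2.88]. Speed limits (rad/s): [2.39, 2.39, 3.01, 3.14, 3.14, 3.14].

## Interface

Orientations are given as [roll, pitch, yaw] about the fixed x, y, z axes, in that order (R = Rz(yaw) Ry(pitch) Rx(roll)).
In Python, from cell import read_state, snapshot, hand_in, spot_in, outline_of, tcp_to_grasp gives the robot as it stands.
- The arm moves only by the tool send_rows, never from a script. Its argument "increments" is a list of rows, each a list of 3 entries, a list of its own where there are three numbers: the shift along the world's x, y, z in mm, then the turn, a rotation vector about the world's x, y, z in degrees, then the finger opening in mm, from 0 to 85.4. A call has 1 to 10 rows; each row shifts and turns the commanded pose from where the row before left it; what a row does not reach is not made up. A row lasts 1/12 s, in which the tool goes at most 41.7 mm and 7.16 degrees, less where a joint would pass 70% of its speed; a pose out of reach is approached as far as the arm can. A call with a gripper value outside its range is refused whole. The fingers move at their own pace and stop on an object; "newtons" is the grip in N (left out, the last holds). Time passes only in rows, so rows that do not move let the fingers close. It gives the time, the measured TCP pose, the force and the opening at its end, in the units of the state.
- read_state(): the state, without advancing time (a new reading comes with each control period).
- snapshot(name): name is "scene" or "top"; returns a dict with "img" (480x640x3 uint8, red, green, blue), "z_map" (480x640 float32, m along the optical axis (not along the pixel's ray), 0 where there is no reading), "mtx" (3x3 intrinsics, pixels), "k1" (the pictures are not rectified: a ray, as slopes to the right and down, at radius r is drawn at 1 + k1 r^2 times it, then the intrinsics apply), "position" and "orientation" of the camera in the world. Camera axes: x right, y down, z forward; pixel columns grow to the right and rows downward; lengths in m; the calibration is good to about 2 mm. A picture is of the moment at which its call begins.
- hand_in(): hands the job in, once; it reports no verdict.
Trained networks look in a picture, given as the dict that the camera call returned (one of the last four; its "shot" number tells which), for a name from the list of things; names that differ only in an ending like _2 or _b are one class to them, and where a whole thing is asked for, a point or a joint stands for the part that bears it (a point fixed in the world has none). Each returns a list of dicts, best first, with "conf" (0 to 1); they miss things now and then, are a little off and sometimes report something else, mostly with a low value. They report only what shows in the picture. A call takes as long as a camera call.
- spot_in(picture, label): "point" ([x, y, z] in m, in world coordinates, good to about 4 mm: the middle of the surface that is visible of it).
- outline_of(picture, label): "mask" (480x640 bool, what is visible of it).
The state is a dict: "clock": time; "joint_positions": joint angles; "qd": joint speeds; "joint_efforts": joint torques, N m; "tcp_pos": TCP position; "eef_rot": TCP orientation; "force": force on the tool from outside, world axes, zero at the start; "torque": the same for the moment, N m; "finger_gap": opening from 0.0 (shut) to 1.0 (fully open).
Only numpy, scipy, OpenCV 4.12 (cv2) and the standard library are available. Lean on these libraries where they do the work, as an engineer would, in place of code of your own. Each camera call takes 0.05 s, during which the arm holds its last target. There are 200 camera calls.

## Working session

There is one attempt and no reset: what is moved stays moved. The work goes in short steps, Python scripts to look and compute and a tool call to move; the robot and the scene stay as the last step left them, time stands still between calls to the robot, and variables do not carry over. Pictures are saved under pics/ and viewed, about 12 in all and at most 16, crops included, and the job is handed in when it is done.

Besides the shell and the picture viewer there is one more tool, called after ">>>" in YAML: its name, and indented under it one key for each argument. send_rows: Moves the arm, as the interface text tells. Its arguments: {"type":"object","properties":{"increments":{"type":"array","items":{"type":"array"}},"newtons":{"type":"number"}},"required":["increments"]}

```bash
ls; mkdir -p pics; cat > h.py <<'E'
import numpy as np, cv2
from cell import *
from scipy.spatial.transform import Rotation as R
def camR(p):
    o=np.array(p["orientation"],float)
    if o.shape==(3,3): return o
    if o.size==4: return R.from_quat(o).as_matrix()
    return R.from_euler('xyz',o).as_matrix()
def cloud(p):
    K=np.array(p["mtx"]); v,u=np.mgrid[0:480,0:640]
    d=np.stack([(u-K[0,2])/K[0,0],(v-K[1,2])/K[1,1]],-1); s=d.copy()
    for _ in range(8): s=d/(1+p["k1"]*(s**2).sum(-1,keepdims=True))
    z=p["z_map"][...,None]; c=np.concatenate([s*z,z],-1)
    w=c@camR(p).T+np.array(p["position"]); w[p["z_map"]<=0]=np.nan
    return w
def pix(p,X):
    K=np.array(p["mtx"]); c=(np.array(X)-np.array(p["position"]))@camR(p)
    s=c[...,:2]/c[...,2:]; s=s*(1+p["k1"]*(s**2).sum(-1,keepdims=True))
    return s*[K[0,0],K[1,1]]+[K[0,2],K[1,2]]
def save(p,n): cv2.imwrite(f"pics/{n}.png",p["img"][...,::-1])
def st():
    s=read_state(); print({k:np.round(s[k],3).tolist() for k in ("clock","tcp_pos","eef_rot","force","torque","finger_gap","joint_positions")})
E
python3 - <<'E'
from h import *
print(tcp_to_grasp); st()
for n in("scene","top"):
    p=snapshot(n); save(p,n+"0"); print(n,p["mtx"],p["k1"],p["position"],p["orientation"])
    for l in["drawer_handle","cabinet","tank","knob_a","vice","bore_mouth","blade","cross_tip","dropper_bottle","beaker","petri_dish","slide_box","slide_rack","brush","basket_a"]:
        print(l,[(np.round(d["point"],3).tolist(),round(d["conf"],2)) for d in spot_in(p,l)])
E
```

```text
pics
0.0187
{'clock': 0.0, 'tcp_pos': [0.179, 0.493, 0.231], 'eef_rot': [-3.141, 0.001, 1.222], 'force': [-0.118, 0.137, 0.089], 'torque': [0.031, -0.026, -0.027], 'finger_gap': 0.996, 'joint_positions': [0.999, 0.313, 1.498, 0.0, 1.331, -0.223]}
scene [[444.98149725   0.         315.55576993]
 [  0.         444.98149725 246.21826371]
 [  0.           0.           1.        ]] -0.10367068530836979 [1.16009496 0.34973452 0.86905267] [-2.43288971  0.00411642  2.06602538]
drawer_handle [([0.624, 0.026, 0.125], 0.73)]
cabinet [([0.824, 0.058, 0.152], 0.59), ([0.624, 0.022, 0.126], 0.3)]
tank [([0.492, -0.349, 0.046], 0.68), ([0.587, 0.304, 0.057], 0.32)]
knob_a [([0.525, 0.123, 0.015], 0.75), ([0.451, -0.02, 0.016], 0.45)]
vice [([0.586, 0.306, 0.056], 0.82)]
bore_mouth [([0.584, 0.305, 0.06], 0.95), ([0.623, 0.022, 0.129], 0.46)]
blade [([0.453, 0.325, 0.081], 0.48), ([0.585, 0.3, 0.058], 0.26)]
cross_tip [([0.585, 0.307, 0.06], 0.57), ([0.454, 0.323, 0.086], 0.46)]
dropper_bottle [([0.738, -0.224, 0.044], 0.87)]
beaker [([0.714, 0.279, 0.043], 0.7)]
petri_dish [([0.378, 0.242, 0.019], 
[... 655 characters left out ...]
0.497, -0.35, 0.006], 0.76), ([0.504, 0.114, 0.011], 0.72), ([0.556, 0.292, 0.059], 0.56)]
knob_a [([0.506, 0.11, 0.013], 0.6), ([0.441, -0.025, 0.014], 0.46)]
vice [([0.558, 0.292, 0.057], 0.93)]
bore_mouth [([0.551, 0.291, 0.058], 0.57)]
blade [([0.456, 0.318, 0.09], 0.45), ([0.764, 0.021, 0.15], 0.39)]
cross_tip [([0.558, 0.291, 0.057], 0.68), ([0.458, 0.318, 0.09], 0.6)]
dropper_bottle [([0.718, -0.232, 0.05], 0.52)]
beaker [([0.733, 0.284, 0.031], 0.82)]
petri_dish [([0.364, 0.24, 0.019], 0.97)]
slide_box [([0.619, -0.435, 0.03], 0.92), ([0.483, 0.514, 0.012], 0.34)]
slide_rack [([0.364, -0.171, 0.006], 0.83)]
brush [([0.483, 0.514, 0.013], 0.62)]
basket_a [([0.768, 0.02, 0.149], 0.73)]
```

View pics/scene0.png

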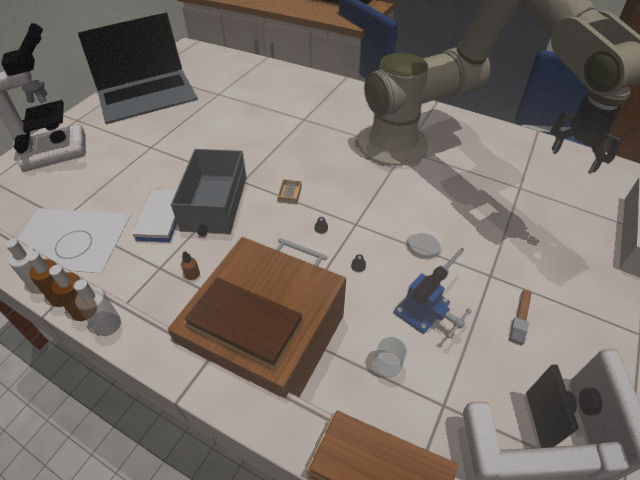

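View pics/top0.png

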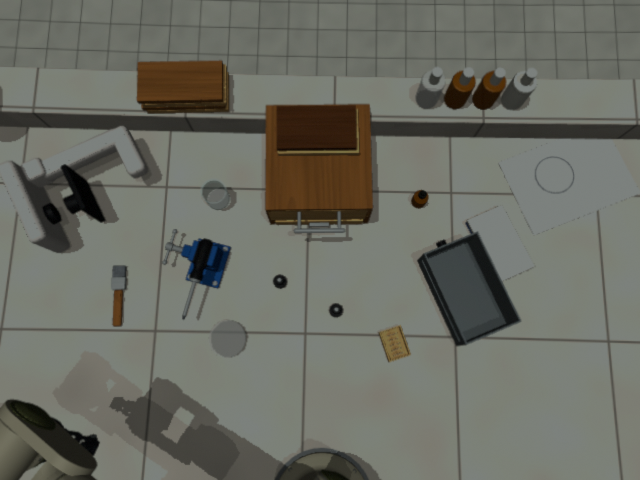

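The scene view shows three black knobs at (359,263), (320,225) and (202,230), the last one behind the tank. The blade points towards the robot at (455,257). The top view agrees, with knobs at (280,282), (336,310) and (441,245). Next I'll measure the geometry from the depth maps.

```bash
cat > m.py <<'E'
from h import *
S=snapshot("scene");T=snapshot("top")
def rect(pts):
    (c,s,a)=cv2.minAreaRect((pts[:,:2]*1000).astype(np.float32)); return np.round(c,1),np.round(s,1),round(a,2)
for n,p in(("scene",S),("top",T)):
    W=cloud(p); 
    def sel(x,y,z): 
        with np.errstate(invalid='ignore'): return W[(W[...,0]>x[0])&(W[...,0]<x[1])&(W[...,1]>y[0])&(W[...,1]<y[1])&(W[...,2]>z[0])&(W[...,2]<z[1])]
    print(n)
    q=sel((.6,1),(-.15,.2),(.14,.16)); print("cabtop",len(q),np.median(q[:,2]),rect(q))
    q=sel((.6,1),(-.15,.2),(.14,.20)); print("cab all",rect(q))
    q=sel((.55,.69),(-.1,.15),(.110,.136)); print("handle",len(q),q.mean(0) if len(q) else 0,rect(q) if len(q) else 0)
    q=sel((.3,.7),(-.55,-.2),(.095,.106)); print("rim",len(q),np.median(q[:,2]),rect(q))
    q=sel((.35,.51),(.27,.36),(.07,.11)); print("blade",len(q)); 
    if len(q): 
        c=q.mean(0); d=np.linalg.svd(q-c)[2][0]; t=(q-c)@d; print(c,d,c+d*t.min(),c+d*t.max())
    q=sel((.45,.72),(.2,.4),(.075,.12)); print("handle drv",len(q),rect(q))
    q=sel((.45,.72),(.2,.4),(.02,.072)); print("vice low",len(q),rect(q))
    q=sel((.2,.9),(-.6,.5),(.02,.042));
    for m in outline_of(p,"knob_a"):
        w=W[m["mask"]]; w=w[np.isfinite(w[:,0])]; 
        if len(w): t=w[w[:,2]>.03]; print("knob",round(m["conf"],2),len(w),w.mean(0).round(4),"top",len(t),t.mean(0).round(4) if len(t) else "",np.percentile(w[:,2],95).round(4))
E
python3 m.py
python3 - <<'E'
from h import *
for n,b,k in(("scene",(160,130,540,390),"s1"),("top",(150,170,540,350),"t1")):
    p=snapshot(n); x0,y0,x1,y1=b
    cv2.imwrite(f"pics/{k}.png",cv2.resize(p["img"][y0:y1,x0:x1,::-1],None,fx=2.05,fy=2.05,interpolation=cv2.INTER_CUBIC))
E
```

```text
scene
cabtop 9161 0.14909381319787274 (array([794.5,  24.8]), array([261.3, 253.2]), 1.8)
cab all (array([794.5,  24.8]), array([261.3, 253.2]), 1.8)
handle 353 [0.63119741 0.03687624 0.12590714] (array([640.2,  58.7]), array([194.3,  57.2]), 77.75)
rim 458 0.0983564404466517 (array([ 497.2, -337. ]), array([236.7, 142. ]), 23.8)
blade 138
[0.47005594 0.31995499 0.08990177] [ 0.95932575 -0.2301541   0.1634723 ] [0.41233621 0.33380266 0.08006613] [0.51262398 0.30974239 0.0971555 ]
handle drv 1024 (array([584.6, 292.5]), array([ 65.1, 273.8]), 82.26)
vice low 1181 (array([633.4, 326. ]), array([137.4, 181.2]), 86.39)
knob 0.51 192 [0.5188 0.1189 0.0189] top 54 [0.5158 0.1174 0.0341] 0.0357
knob 0.47 168 [ 0.4489 -0.0219  0.0185] top 42 [ 0.4465 -0.0236  0.0341] 0.0359
knob 0.3 17982 [0.8127 0.0498 0.1506] top 17625 [0.8139 0.0482 0.1534] 0.1867
knob 0.25 1713 [ 0.6396 -0.42    0.0286] top 1135 [ 0.6304 -0.427   0.032 ] 0.034
top
cabtop 7153 0.1505284195253762 (array([791.5,  23.8]), array([261.7, 249.9]), 1.68)
cab all (array([791.5,  23.8]), array([261.7, 249.9]), 1.68)
handle 637 [0.6419157  0.02021187 0.12640219] (array([638.4,  22. ]), array([ 53.5, 243.7]), 1.61)
rim 656 0.10023909582400725 (array([ 495.9, -338.7]), array([231.9, 143.6]), 23.63)
blade 233
[0.47138599 0.31524725 0.09211475] [-0.95418688  0.26533761 -0.13828722] [0.51241559 0.30383785 0.09806104] [0.41044138 0.33219455 0.08328225]
handle drv 975 (array([582.6, 290.4]), array([ 67.8, 266.8]), 85.14)
vice low 597 (array([612.8, 324.5]), array([144.7, 215.8]), 88.87)
knob 0.45 168 [ 0.4417 -0.0265  0.0214] top 54 [ 0.4425 -0.0264  0.0366] 0.0392
knob 0.45 138 [0.5092 0.1126 0.0244] top 55 [0.5111 0.1138 0.0365] 0.04
knob 0.25 1198 [0.6516 0.0218 0.106 ] top 1195 [0.6516 0.0219 0.1063] 0.1348
```

View pics/t1.png

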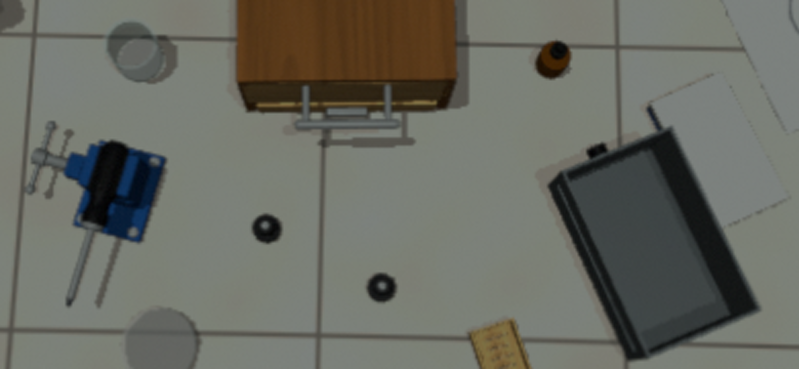

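View pics/s1.png

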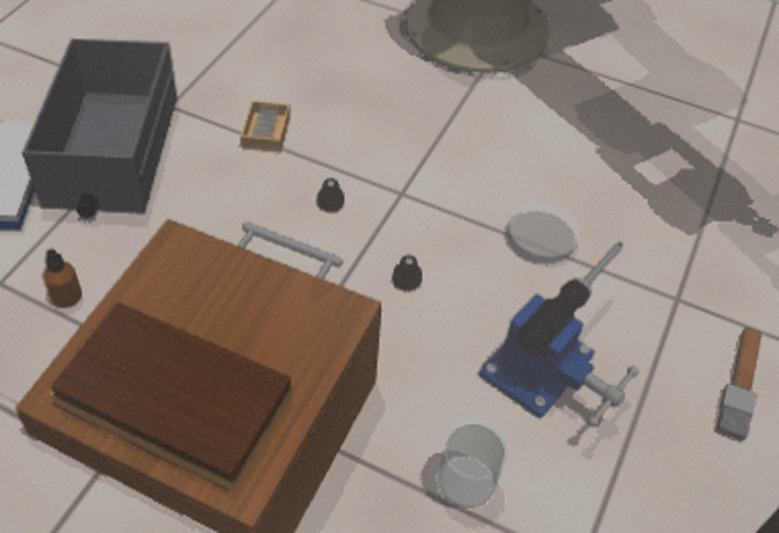

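```bash
python3 - <<'E'
from h import *
np.set_printoptions(precision=4,suppress=True)
for n,(u,v),r in(("scene",(202,230),7),("top",(441,245),6)):
    p=snapshot(n);W=cloud(p)
    dark=p["img"].max(-1)<70
    b=np.zeros((480,640),bool); b[v-r:v+r,u-r:u+r]=1
    print(n); print(p["img"][v-6:v+6,u].tolist())
    print(W[v-8:v+9:2,u]); 
    with np.errstate(invalid='ignore'):
        q=W[(W[...,0]>.58)&(W[...,0]<.64)&(W[...,1]>-.06)&(W[...,1]<.1)&(W[...,2]>.114)&(W[...,2]<.134)]
        print("bar",len(q)); A=np.c_[q[:,1]-.02,np.ones(len(q))]; print(np.linalg.lstsq(A,q[:,0],rcond=None)[0],q.min(0),q.max(0),np.median(q[:,2]))
        # driver handle points near mouth, dark
        q=W[(W[...,0]>.48)&(W[...,0]<.62)&(W[...,1]>.25)&(W[...,1]<.34)&(W[...,2]>.09)&(W[...,2]<.115)&dark]
        c=q.mean(0); d=np.linalg.svd(q-c)[2][0]; t=(q-c)@d; print("drv",len(q),c,d,c+d*t.min(),c+d*t.max())
E
```

```text
scene
[[59, 59, 57], [51, 49, 48], [49, 45, 44], [51, 48, 48], [51, 47, 44], [50, 47, 46], [47, 43, 43], [49, 44, 43], [51, 49, 46], [49, 47, 44], [47, 43, 40], [48, 46, 41]]
[[ 0.6024 -0.2908  0.0395]
 [ 0.6044 -0.2906  0.0339]
 [ 0.6082 -0.2883  0.0311]
 [ 0.6151 -0.2826  0.0328]
 [ 0.6188 -0.2803  0.0299]
 [ 0.6178 -0.2837  0.0195]
 [ 0.6213 -0.2818  0.0161]
 [ 0.6194 -0.2863  0.0041]
 [ 0.6212 -0.2864 -0.002 ]]
bar 285
[-0.0286  0.6239] [ 0.6129 -0.038   0.119 ] [0.6397 0.0808 0.1308] 0.12686609828698103
drv 523 [0.5607 0.2982 0.0999] [ 0.9654 -0.2609 -0.0046] [0.506  0.313  0.1001] [0.6013 0.2872 0.0997]
top
[[119, 123, 113], [74, 75, 70], [30, 31, 30], [21, 22, 23], [17, 17, 19], [15, 16, 16], [24, 26, 27], [53, 58, 59], [51, 56, 57], [29, 33, 33], [18, 21, 21], [18, 21, 21]]
[[ 0.6342 -0.292   0.0005]
 [ 0.6273 -0.2902  0.0086]
 [ 0.6158 -0.2839  0.0384]
 [ 0.6124 -0.2855  0.0303]
 [ 0.6067 -0.2848  0.0333]
 [ 0.5887 -0.2712  0.0987]
 [ 0.5897 -0.2772  0.0688]
 [ 0.5957 -0.2889  0.0119]
 [ 0.5918 -0.2902  0.0052]]
bar 281
[-0.0153  0.6192] [ 0.6106 -0.0399  0.1175] [0.6399 0.0772 0.1339] 0.12827532302171196
drv 598 [0.5497 0.2943 0.1003] [-0.9637  0.2667 -0.008 ] [0.5965 0.2814 0.1007] [0.4957 0.3093 0.0999]
```

```bash
python3 - <<'E'
from h import *
S=snapshot("scene");T=snapshot("top")
def c(p,u,v,r=24): return cv2.resize(np.clip(p["img"][v-r:v+r,u-r:u+r,::-1].astype(float)*1.6,0,255).astype(np.uint8),(290,290),interpolation=cv2.INTER_CUBIC)
cv2.imwrite("pics/z.png",np.vstack([np.hstack([c(S,202,228),c(S,320,225)]),np.hstack([c(T,441,245),c(T,336,310)])]))
E
```

```text
(no output)
```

View pics/z.png

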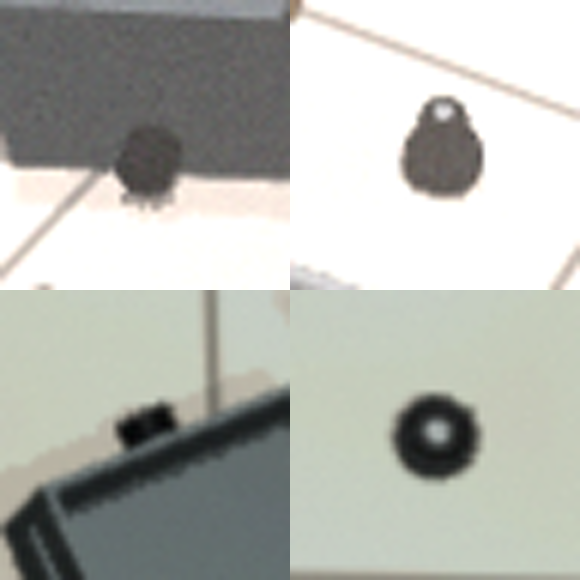

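The object by the tank is its drain tap: a horizontal disc on the wall, not a knob. That leaves two knobs. Moving to the drawer handle.

>>> send_rows:
  increments:
    - [[22, -23.5, 2], [0, 0, -3.4], 40]
    - [[22, -23.5, 2], [0, 0, -3.4], 40]
    - [[22, -23.5, 2], [0, 0, -3.4], 40]
    - [[22, -23.5, 2], [0, 0, -3.4], 40]
    - [[22, -23.5, 2], [0, 0, -3.4], 40]
    - [[22, -23.5, 2], [0, 0, -3.4], 40]
    - [[22, -23.5, 2], [0, 0, -3.4], 40]
    - [[22, -23.5, 2], [0, 0, -3.4], 40]
    - [[22, -23.5, 2], [0, 0, -3.4], 40]
    - [[22, -23.5, 2], [0, 0, -3.4], 40]

```text
clock: 2.93
tcp_pos: [0.4003, 0.257, 0.2515]
eef_rot: [3.142, -0.0, 0.626]
force: [0.3, 0.3, -0.6]
finger_gap: 0.469
```

>>> send_rows:
  increments:
    - [[22, -23.5, -5], [0, 0, -3.4], 40]
    - [[22, -23.5, -5], [0, 0, -3.4], 40]
    - [[22, -23.5, -5], [0, 0, -3.4], 40]
    - [[22, -23.5, -5], [0, 0, -3.4], 40]
    - [[22, -23.5, -5], [0, 0, -3.4], 40]
    - [[22, -23.5, -5], [0, 0, -3.4], 40]
    - [[22, -23.5, -5], [0, 0, -3.4], 40]
    - [[22, -23.5, -5], [0, 0, -3.4], 40]
    - [[22, -23.5, -5], [0, 0, -3.4], 40]
    - [[0, 0, 0], [0, 0, 0], 40]

```text
clock: 3.77
tcp_pos: [0.5996, 0.0427, 0.2044]
eef_rot: [3.141, 0.001, 0.087]
force: [-0.6, 0.6, -0.2]
finger_gap: 0.471
```

>>> send_rows:
  increments:
    - [[10, -11, -10], [0, 0, -1.7], 40]
    - [[9.5, -11.5, -10], [0, 0, -1.6], 40]
    - [[0, 0, -20], [0, 0, 0], 40]
    - [[0, 0, -20], [0, 0, 0], 40]
    - [[0, 0, -20], [0, 0, 0], 40]
    - [[0, 0, -19], [0, 0, 0], 40]
    - [[0, 0, 0], [0, 0, 0], 40]
    - [[0, 0, 0], [0, 0, 0], 0]
    - [[0, 0, 0], [0, 0, 0], 0]
    - [[0, 0, 0], [0, 0, 0], 0]
  newtons: 50

```text
clock: 4.6
tcp_pos: [0.6176, 0.0245, 0.1089]
eef_rot: [3.141, -0.002, 0.037]
force: [1.3, 0.5, -0.3]
finger_gap: 0.112
```

>>> send_rows:
  increments:
    - [[0, 0, 0], [0, 0, 0], 0]
    - [[0, 0, 0], [0, 0, 0], 0]
    - [[0, 0, 0], [0, 0, 0], 0]

```text
clock: 4.85
tcp_pos: [0.6175, 0.0245, 0.1089]
eef_rot: [3.141, -0.002, 0.037]
force: [-0.8, 1.6, 6.3]
finger_gap: 0.107
```

>>> send_rows:
  increments:
    - [[-6, -0.2, 0], [0, 0, 0], 0]
    - [[-17, -0.5, 0], [0, 0, 0], 0]
    - [[-17, -0.5, 0], [0, 0, 0], 0]
    - [[-17, -0.5, 0], [0, 0, 0], 0]
    - [[-17, -0.5, 0], [0, 0, 0], 0]
    - [[-17, -0.5, 0], [0, 0, 0], 0]
    - [[-17, -0.5, 0], [0, 0, 0], 0]
    - [[-17, -0.5, 0], [0, 0, 0], 0]
    - [[-17, -0.5, 0], [0, 0, 0], 0]
    - [[-17, -0.5, 0], [0, 0, 0], 0]

```text
clock: 5.68
tcp_pos: [0.4585, 0.0194, 0.1088]
eef_rot: [3.14, -0.005, 0.037]
force: [3.4, -1.0, 8.5]
finger_gap: 0.108
```

>>> send_rows:
  increments:
    - [[-8, -0.3, 0], [0, 0, 0], 0]
    - [[-3, 0, 0], [0, 0, 0], 0]
    - [[0, 0, 0], [0, 0, 0], 0]
    - [[0, 0, 0], [0, 0, 0], 0]

```text
clock: 6.02
tcp_pos: [0.4492, 0.019, 0.1088]
eef_rot: [3.14, -0.007, 0.036]
force: [8.6, 1.2, 3.4]
finger_gap: 0.104
```

>>> send_rows:
  increments:
    - [[-2, 0, 0], [0, 0, 0], 0]
    - [[-2, 0, 0], [0, 0, 0], 0]
    - [[0, 0, 0], [0, 0, 0], 0]
    - [[0, 0, 0], [0, 0, 0], 0]

```text
clock: 6.35
tcp_pos: [0.4491, 0.019, 0.109]
eef_rot: [3.14, -0.018, 0.035]
force: [32.8, 3.5, -17.1]
finger_gap: 0.107
```

>>> send_rows:
  increments:
    - [[4, 0, 0], [0, 0, 0], 0]
    - [[0, 0, 0], [0, 0, 0], 40]
    - [[0, 0, 0], [0, 0, 0], 40]
    - [[0, 0, 0], [0, 0, 0], 40]
    - [[0, 0, 25], [0, 0, 0], 40]
    - [[0, 0, 35], [0, 0, 0], 40]
    - [[0, 0, 40], [0, 0, 0], 40]
    - [[-10, -38, 10], [0, 0, 0], 40]
    - [[-10, -38, 10], [0, 0, 0], 40]
    - [[-10, -38, 0], [0, 0, 0], 40]

```text
clock: 7.18
tcp_pos: [0.4166, -0.0957, 0.2292]
eef_rot: [3.14, -0.003, 0.039]
force: [0.5, 0.4, 1.4]
finger_gap: 0.467
```

>>> send_rows:
  increments:
    - [[-10, -38, 0], [0, 0, 0], 40]
    - [[-10, -38, 0], [0, 0, 0], 40]
    - [[-10, -38, 0], [0, 0, 0], 40]
    - [[0, 0, 0], [0, 0, 0], 40]

```text
clock: 7.52
tcp_pos: [0.385, -0.2135, 0.227]
eef_rot: [3.141, 0.001, 0.031]
force: [0.1, 0.7, -0.8]
finger_gap: 0.468
```

```bash
cat > b.py <<'E'
from h import *
import sys
S=snapshot("scene");T=snapshot("top")
for n,p in(("scene",S),("top",T)):
    W=cloud(p)
    for l in["basket_a_grip","basket_a","knob_a","drawer_handle"]:
        print(n,l,[(np.round(d["point"],4).tolist(),round(d["conf"],2)) for d in spot_in(p,l)])
    # grip tops: dark, z .122-.137
    dark=p["img"].max(-1)<75
    with np.errstate(invalid='ignore'):
        m=(W[...,0]>.50)&(W[...,0]<.66)&(abs(W[...,1]-.02)<.11)&(W[...,2]>.1)&(W[...,2]<.14)&dark
    k,lab=cv2.connectedComponents(m.astype(np.uint8))
    for i in range(1,k):
        q=W[lab==i]
        if len(q)>20: print("grip",len(q),q.mean(0).round(4),q.min(0).round(4),q.max(0).round(4),cv2.minAreaRect((q[:,:2]*1000).astype(np.float32)))
x=[S["img"][170:340,170:400],T["img"][150:320,240:470]]
cv2.imwrite("pics/b1.png",cv2.resize(np.vstack(x)[...,::-1],None,fx=1.7,fy=1.7))
E
python3 b.py; python3 -c "from h import *;st()"
```

```text
scene basket_a_grip [([0.5764, 0.0695, 0.0923], 0.72), ([0.4544, 0.3228, 0.0856], 0.18)]
scene basket_a [([0.5668, -0.0357, 0.0868], 0.82), ([0.5773, 0.071, 0.0891], 0.65), ([0.6469, -0.4244, 0.0382], 0.42)]
scene knob_a [([0.5211, 0.1319, 0.0126], 0.56)]
scene drawer_handle [([0.5145, 0.0177, 0.096], 0.78)]
grip 193 [ 0.562  -0.0359  0.1189] [ 0.5528 -0.0576  0.1002] [ 0.5665 -0.0167  0.1329] ((559.5492553710938, -37.3485107421875), (13.551331520080566, 40.747920989990234), 4.726747035980225)
grip 199 [0.5716 0.0757 0.1189] [0.5632 0.0539 0.1   ] [0.5766 0.0948 0.1334] ((570.1719360351562, 74.17877960205078), (41.158756256103516, 12.36413288116455), 85.7974624633789)
top basket_a_grip [([0.593, 0.0677, 0.0809], 0.59)]
top basket_a [([0.5921, 0.0726, 0.0805], 0.94), ([0.5888, -0.0388, 0.0802], 0.9)]
top knob_a [([0.442, -0.0271, 0.0133], 0.42), ([0.5865, -0.0392, 0.0816], 0.19)]
top drawer_handle [([0.574, 0.0152, 0.0515], 0.73), ([0.7182, -0.232, 0.05], 0.2)]
grip 109 [0.5639 0.0719 0.126 ] [0.5598 0.0523 0.1015] [0.5711 0.0918 0.1374] ((565.3896484375, 71.933837890625), (39.554908752441406, 11.058549880981445), 88.03738403320312)
grip 115 [ 0.5547 -0.0397  0.125 ] [ 0.5499 -0.0593  0.1006] [ 0.5616 -0.02    0.1378] ((555.973388671875, -39.65790557861328), (39.39125061035156, 11.698929786682129), 88.93888854980469)
{'clock': 8.017, 'tcp_pos': [0.387, -0.208, 0.227], 'eef_rot': [3.142, -0.0, 0.038], 'force': [0.414, 0.299, -0.501], 'torque': [0.001, 0.035, 0.017], 'finger_gap': 0.466, 'joint_positions': [-0.761, 0.126, 1.743, 0.0, 1.273, -0.799]}
```

View pics/b1.png

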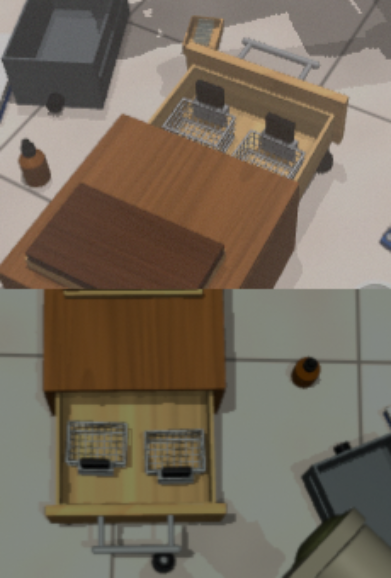

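The drawer is out at its stop, with both baskets standing in it. Their grips are near (.5665,.073) and (.557,-.0385). I'll take basket_b first.

>>> send_rows:
  increments:
    - [[21, 21, -2], [0, 0, 0], 30]
    - [[21, 21, -2], [0, 0, 0], 30]
    - [[21, 21, -2], [0, 0, 0], 30]
    - [[21, 21, -2], [0, 0, 0], 30]
    - [[21, 21, -2], [0, 0, 0], 30]
    - [[21, 21, -2], [0, 0, 0], 30]
    - [[21, 21, -2], [0, 0, 0], 30]
    - [[22, 22, -2], [0, 0, 0], 30]
    - [[0, 0, 0], [0, 0, 0], 30]
    - [[0, 0, 0], [0, 0, 0], 30]

```text
clock: 8.85
tcp_pos: [0.5562, -0.0383, 0.2107]
eef_rot: [-3.141, 0.001, 0.04]
force: [-1.6, 0.1, -0.7]
finger_gap: 0.35
```

>>> send_rows:
  increments:
    - [[0, 0, -20], [0, 0, 0], 30]
    - [[0, 0, -20], [0, 0, 0], 30]
    - [[0, 0, -20], [0, 0, 0], 30]
    - [[0, 0, -20], [0, 0, 0], 30]
    - [[0, 0, -16], [0, 0, 0], 30]
    - [[0, 0, -10], [0, 0, 0], 30]
    - [[0, 0, -6], [0, 0, 0], 30]
    - [[0, 0, 0], [0, 0, 0], 30]

```text
clock: 9.52
tcp_pos: [0.5554, -0.0399, 0.0987]
eef_rot: [-3.141, 0.001, 0.036]
force: [-0.9, -0.5, -0.3]
finger_gap: 0.353
```

>>> send_rows:
  increments:
    - [[0, 0, 0], [0, 0, 0], 0]
    - [[0, 0, 0], [0, 0, 0], 0]
    - [[0, 0, 0], [0, 0, 0], 0]
    - [[0, 0, 0], [0, 0, 0], 0]
    - [[0, 0, 0], [0, 0, 0], 0]
  newtons: 60

```text
clock: 9.93
tcp_pos: [0.5567, -0.0398, 0.1005]
eef_rot: [3.141, -0.003, 0.037]
force: [0.5, -0.3, 6.8]
finger_gap: 0.107
```

>>> send_rows:
  increments:
    - [[0, 0, 10], [0, 0, 0], 0]
    - [[0, 0, 18], [0, 0, 0], 0]
    - [[0, 0, 18], [0, 0, 0], 0]
    - [[0, 0, 18], [0, 0, 0], 0]
    - [[0, 0, 18], [0, 0, 0], 0]
    - [[0, 0, 18], [0, 0, 0], 0]
    - [[0, 0, 0], [0, 0, 0], 0]

```text
clock: 10.52
tcp_pos: [0.557, -0.0398, 0.2031]
eef_rot: [3.14, -0.005, 0.037]
force: [0.0, 0.4, -1.8]
finger_gap: 0.109
```

```bash
cat > rim.py <<'E'
from h import *
# refine -x rim wall of the tank
for n in("scene","top"):
    p=snapshot(n);W=cloud(p)
    C=np.array([.4965,-.338]);a=np.radians(-66.3);X=np.array([np.cos(a),np.sin(a)]);Y=np.array([-X[1],X[0]])
    L=(W[...,:2]-C)@np.c_[X,Y]
    with np.errstate(invalid='ignore'):
        m=(abs(L[...,0]+.068)<.009)&(abs(L[...,1])<.105)&(abs(W[...,2]-.1)<.006)
        q=L[m]; f=np.polyfit(q[:,1],q[:,0],1); print(n,"-x rim",len(q),f,"at+50",np.polyval(f,.05),"at-50",np.polyval(f,-.05))
        m=(abs(L[...,0]-.068)<.012)&(abs(L[...,1])<.105)&(abs(W[...,2]-.1)<.006)
        q=L[m]; f=np.polyfit(q[:,1],q[:,0],1); print(n,"+x rim",len(q),f)
    m=outline_of(p,"tank")
    for d in m[:1]:
        w=W[d["mask"]];w=w[abs(w[:,2]-.1)<.006]; print(cv2.minAreaRect((w[:,:2]*1000).astype(np.float32)))
    for d in spot_in(p,"basket_a_grip"): print(np.round(d["point"],3),d["conf"])
E
python3 rim.py
```

```text
scene -x rim 120 [-0.00046094 -0.06939732] at+50 -0.06942036977991653 at-50 -0.06937427581902522
scene +x rim 127 [0.00222801 0.06653784]
((498.0583801269531, -336.68829345703125), (234.5509490966797, 142.0921173095703), 23.860612869262695)
[0.578 0.071 0.089] 0.95
top -x rim 216 [ 0.00145645 -0.06784831] at+50 -0.06777549100106325 at-50 -0.06792113565383168
top +x rim 241 [0.00800955 0.06841816]
((495.64208984375, -339.5658874511719), (231.33055114746094, 143.20046997070312), 23.54091453552246)
[0.601 0.076 0.077] 0.92
```

>>> send_rows:
  increments:
    - [[-11.2, -21.3, 0], [0, 0, -5.7], 0]
    - [[-11.2, -21.3, 0], [0, 0, -5.7], 0]
    - [[-11.2, -21.3, 0], [0, 0, -5.7], 0]
    - [[-11.2, -21.3, 0], [0, 0, -5.7], 0]
    - [[-11.2, -21.3, 0], [0, 0, -5.7], 0]
    - [[-11.2, -21.3, 0], [0, 0, -5.7], 0]
    - [[-11.2, -21.3, 0], [0, 0, -5.7], 0]
    - [[-11.2, -21.3, 0], [0, 0, -5.7], 0]
    - [[-11.2, -21.3, 0], [0, 0, -5.7], 0]
    - [[-11.2, -21.3, 0], [0, 0, -5.7], 0]

```text
clock: 11.65
tcp_pos: [0.443, -0.2534, 0.1986]
eef_rot: [3.141, 0.001, -0.963]
force: [0.9, 0.3, -1.4]
finger_gap: 0.104
```

>>> send_rows:
  increments:
    - [[-11.2, -21.3, 0], [0, 0, -5.7], 0]
    - [[-11.2, -21.3, 0], [0, 0, -5.7], 0]
    - [[0, 0, -25], [0, 0, 0], 0]
    - [[0, 0, -25], [0, 0, 0], 0]
    - [[0, 0, 0], [0, 0, 0], 0]
    - [[0, 0, 0], [0, 0, 0], 0]
    - [[0, 0, 0], [0, 0, 0], 0]

```text
clock: 12.23
tcp_pos: [0.422, -0.2954, 0.1503]
eef_rot: [-3.141, -0.001, -1.156]
force: [0.1, -1.0, -0.7]
finger_gap: 0.109
```

```bash
python3 - <<'E'
from h import *
st()
S=snapshot("scene");T=snapshot("top");save(S,"c1")
i=[S["img"][110:270,130:330],T["img"][210:370,380:580]]
cv2.imwrite("pics/c1.png",cv2.resize(np.hstack(i)[...,::-1],None,fx=2,fy=2,interpolation=cv2.INTER_CUBIC))
E
```

```text
{'clock': 12.233, 'tcp_pos': [0.422, -0.295, 0.15], 'eef_rot': [-3.141, -0.001, -1.156], 'force': [0.102, -1.049, -0.743], 'torque': [0.031, 0.007, -0.01], 'finger_gap': 0.109, 'joint_positions': [-0.838, 0.37, 1.642, 0.0, 1.129, 0.318]}
```

View pics/c1.png

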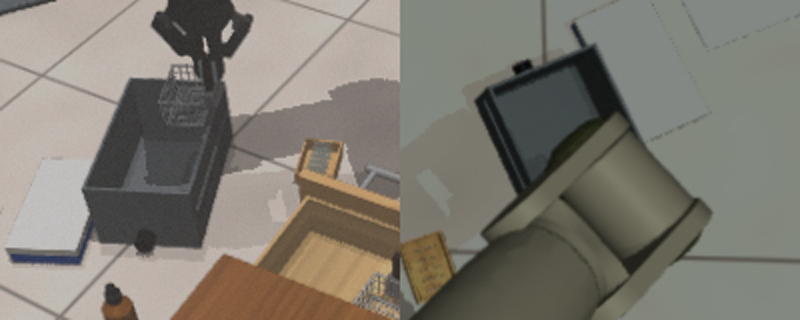

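>>> send_rows:
  increments:
    - [[1, 0, -8], [0, 0, 0], 0]
    - [[0, 0, -8], [0, 0, 0], 0]
    - [[0, 0, -5], [0, 0, 0], 0]
    - [[0, 0, -5], [0, 0, 0], 0]
    - [[0, 0, -4], [0, 0, 0], 0]
    - [[0, 0, 0], [0, 0, 0], 0]

```text
clock: 12.83
tcp_pos: [0.4224, -0.2952, 0.1185]
eef_rot: [3.141, 0.001, -1.157]
force: [0.1, -1.1, -1.6]
finger_gap: 0.109
```

>>> send_rows:
  increments:
    - [[0, 0, -3], [0, 0, 0], 0]
    - [[0, 0, -3], [0, 0, 0], 0]
    - [[0, 0, -3], [0, 0, 0], 0]
    - [[0, 0, -2], [0, 0, 0], 0]
    - [[0, 0, 0], [0, 0, 0], 0]

```text
clock: 13.25
tcp_pos: [0.4225, -0.2952, 0.1079]
eef_rot: [3.142, 0.0, -1.157]
force: [0.4, -1.4, -2.1]
finger_gap: 0.109
```

>>> send_rows:
  increments:
    - [[0, 0, -1], [0, 0, 0], 0]
    - [[0, 0, -1], [0, 0, 0], 0]
    - [[0, 0, -1], [0, 0, 0], 0]
    - [[0, 0, 0], [0, 0, 0], 0]

```text
clock: 13.58
tcp_pos: [0.4227, -0.2953, 0.1076]
eef_rot: [-3.142, -0.001, -1.156]
force: [-6.1, 5.5, 21.0]
finger_gap: 0.107
```

>>> send_rows:
  increments:
    - [[0, 0, 2.5], [0, 0, 0], 0]
    - [[0, 0, 0], [0, 0, 0], 30]
    - [[0, 0, 0], [0, 0, 0], 30]
    - [[0, 0, 0], [0, 0, 0], 30]
    - [[0, 0, 15], [0, 0, 0], 30]
    - [[0, 0, 30], [0, 0, 0], 30]
    - [[0, 0, 35], [0, 0, 0], 30]
    - [[0, 0, 30], [0, 0, 0], 30]
    - [[0, 0, 0], [0, 0, 0], 30]

```text
clock: 14.33
tcp_pos: [0.424, -0.2967, 0.2234]
eef_rot: [-3.139, -0.009, -1.157]
force: [0.9, -0.5, 1.0]
finger_gap: 0.355
```

>>> send_rows:
  increments:
    - [[11.8, 30.5, 0], [0, 0, 5.7], 30]
    - [[11.8, 30.5, 0], [0, 0, 5.7], 30]
    - [[11.8, 30.5, 0], [0, 0, 5.7], 30]
    - [[11.8, 30.5, 0], [0, 0, 5.7], 30]
    - [[11.8, 30.5, 0], [0, 0, 5.7], 30]
    - [[11.8, 30.5, 0], [0, 0, 5.7], 30]
    - [[11.8, 30.5, 0], [0, 0, 5.7], 30]
    - [[11.8, 30.5, 0], [0, 0, 5.7], 30]
    - [[11.8, 30.5, 0], [0, 0, 5.7], 30]
    - [[11.8, 30.5, 0], [0, 0, 5.7], 30]

```text
clock: 15.17
tcp_pos: [0.5407, 0.0115, 0.2171]
eef_rot: [-3.142, 0.001, -0.157]
force: [0.4, -0.2, -0.1]
finger_gap: 0.352
```

>>> send_rows:
  increments:
    - [[12.5, 31, 0], [0, 0, 5.7], 30]
    - [[12.5, 31, 0], [0, 0, 5.7], 30]
    - [[0, 0, 0], [0, 0, 0], 30]
    - [[0, 0, 0], [0, 0, 0], 30]

```text
clock: 15.5
tcp_pos: [0.5655, 0.073, 0.2168]
eef_rot: [-3.142, 0.001, 0.039]
force: [-0.2, 0.3, 0.6]
finger_gap: 0.351
```

```bash
python3 - <<'E'
from h import *
st()
S=snapshot("scene");T=snapshot("top")
i=[S["img"][110:270,130:330],T["img"][210:370,380:580]]
cv2.imwrite("pics/c2.png",cv2.resize(np.hstack(i)[...,::-1],None,fx=2,fy=2,interpolation=cv2.INTER_CUBIC))
for n,p in(("s",S),("t",T)): 
    print([(np.round(d["point"],3).tolist(),round(d["conf"],2)) for d in spot_in(p,"basket_a")])
    W=cloud(p); dark=p["img"].max(-1)<75
    with np.errstate(invalid='ignore'): q=W[dark&(W[...,2]>.122)&(W[...,2]<.145)&(W[...,0]<.48)&(W[...,0]>.38)&(W[...,1]<-.25)&(W[...,1]>-.35)]
    print(len(q), cv2.minAreaRect((q[:,:2]*1000).astype(np.float32)) if len(q) else 0, q.max(0)if len(q) else 0)
E
```

```text
{'clock': 15.5, 'tcp_pos': [0.565, 0.073, 0.217], 'eef_rot': [-3.142, 0.001, 0.039], 'force': [-0.241, 0.274, 0.586], 'torque': [0.034, 0.004, -0.037], 'finger_gap': 0.351, 'joint_positions': [-0.077, 0.424, 1.378, -0.0, 1.34, -0.116]}
[([0.436, -0.31, 0.085], 0.96), ([0.572, 0.069, 0.088], 0.76), ([0.522, 0.13, 0.017], 0.17)]
67 ((427.3456726074219, -301.19647216796875), (41.363311767578125, 12.200457572937012), 24.2358455657959) [ 0.44691799 -0.28820655  0.13875432]
[([0.573, 0.06, 0.095], 0.41)]
130 ((424.01531982421875, -302.6406555175781), (41.88688278198242, 14.424786567687988), 25.553117752075195) [ 0.44433906 -0.28966366  0.14398393]
```

View pics/c2.png

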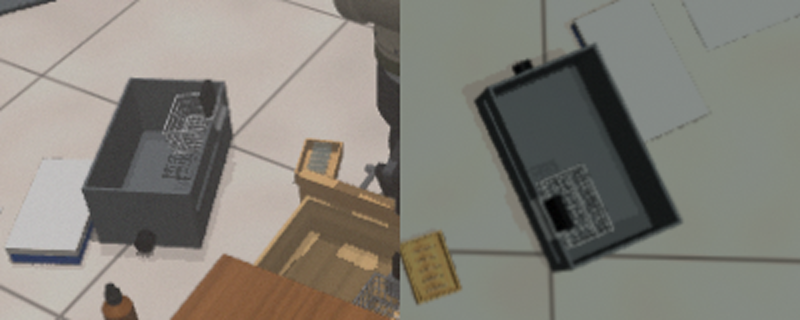

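basket_b hangs on the rim: its grip is at about 0.138 high and tank y of -50 mm, leaning slightly inward within the lip's slack. Now basket_a.

>>> send_rows:
  increments:
    - [[0, 0, -20], [0, 0, 0], 30]
    - [[0, 0, -20], [0, 0, 0], 30]
    - [[0, 0, -20], [0, 0, 0], 30]
    - [[0, 0, -20], [0, 0, 0], 30]
    - [[0, 0, -18], [0, 0, 0], 30]
    - [[0, 0, -12], [0, 0, 0], 30]
    - [[0, 0, -7], [0, 0, 0], 30]
    - [[0, 0, 0], [0, 0, 0], 30]

```text
clock: 16.37
tcp_pos: [0.5649, 0.071, 0.0996]
eef_rot: [-3.141, 0.002, 0.035]
force: [-0.1, -0.7, 0.9]
finger_gap: 0.351
```

>>> send_rows:
  increments:
    - [[0, 0, 0], [0, 0, 0], 0]
    - [[0, 0, 0], [0, 0, 0], 0]
    - [[0, 0, 0], [0, 0, 0], 0]
    - [[0, 0, 0], [0, 0, 0], 0]
    - [[0, 0, 0], [0, 0, 0], 0]

```text
clock: 16.78
tcp_pos: [0.5662, 0.0715, 0.1019]
eef_rot: [3.141, -0.002, 0.037]
force: [0.1, -2.2, 6.0]
finger_gap: 0.11
```

>>> send_rows:
  increments:
    - [[0, 0, 10], [0, 0, 0], 0]
    - [[0, 0, 18], [0, 0, 0], 0]
    - [[0, 0, 18], [0, 0, 0], 0]
    - [[0, 0, 18], [0, 0, 0], 0]
    - [[0, 0, 18], [0, 0, 0], 0]
    - [[0, 0, 18], [0, 0, 0], 0]
    - [[0, 0, 0], [0, 0, 0], 0]
    - [[0, 0, 0], [0, 0, 0], 0]

```text
clock: 17.45
tcp_pos: [0.5655, 0.072, 0.2012]
eef_rot: [-3.142, -0.001, 0.037]
force: [-0.2, 0.3, -2.1]
finger_gap: 0.105
```

>>> send_rows:
  increments:
    - [[-4.2, -27.3, 0], [0, 0, -5.7], 0]
    - [[-4.2, -27.3, 0], [0, 0, -5.7], 0]
    - [[-4.2, -27.3, 0], [0, 0, -5.7], 0]
    - [[-4.2, -27.3, 0], [0, 0, -5.7], 0]
    - [[-4.2, -27.3, 0], [0, 0, -5.7], 0]
    - [[-4.2, -27.3, 0], [0, 0, -5.7], 0]
    - [[-4.2, -27.3, 0], [0, 0, -5.7], 0]
    - [[-4.2, -27.3, 0], [0, 0, -5.7], 0]
    - [[-4.2, -27.3, 0], [0, 0, -5.7], 0]
    - [[-4.2, -27.3, 0], [0, 0, -5.7], 0]

```text
clock: 18.28
tcp_pos: [0.5226, -0.2021, 0.1993]
eef_rot: [3.141, 0.003, -0.963]
force: [0.1, -0.1, -0.6]
finger_gap: 0.105
```

>>> send_rows:
  increments:
    - [[-4.2, -27.3, 0], [0, 0, -5.7], 0]
    - [[-4.2, -27.3, 0], [0, 0, -5.7], 0]
    - [[0, 0, 0], [0, 0, 0], 0]
    - [[0, 0, -20], [0, 0, 0], 0]
    - [[0, 0, -20], [0, 0, 0], 0]
    - [[0, 0, 0], [0, 0, 0], 0]
    - [[0, 0, 0], [0, 0, 0], 0]

```text
clock: 18.87
tcp_pos: [0.5146, -0.255, 0.1596]
eef_rot: [3.14, 0.003, -1.156]
force: [0.6, -0.5, -0.9]
finger_gap: 0.104
```

>>> send_rows:
  increments:
    - [[0, 0, -12], [0, 0, 0], 0]
    - [[0, 0, -12], [0, 0, 0], 0]
    - [[0, 0, -6], [0, 0, 0], 0]
    - [[0, 0, -5], [0, 0, 0], 0]
    - [[0, 0, -5], [0, 0, 0], 0]
    - [[0, 0, -5], [0, 0, 0], 0]
    - [[0, 0, -4], [0, 0, 0], 0]
    - [[0, 0, -1], [0, 0, 0], 0]
    - [[0, 0, 0], [0, 0, 0], 0]

```text
clock: 19.62
tcp_pos: [0.5151, -0.2558, 0.1107]
eef_rot: [3.141, 0.0, -1.157]
force: [-1.2, -0.4, -2.1]
finger_gap: 0.106
```

>>> send_rows:
  increments:
    - [[0, 0, -1], [0, 0, 0], 0]
    - [[0, 0, -1], [0, 0, 0], 0]
    - [[0, 0, -1], [0, 0, 0], 0]
    - [[0, 0, 0], [0, 0, 0], 0]

```text
clock: 19.95
tcp_pos: [0.5153, -0.256, 0.109]
eef_rot: [-3.141, -0.001, -1.157]
force: [-2.8, 1.5, 7.1]
finger_gap: 0.103
```

>>> send_rows:
  increments:
    - [[0, 0, 1.5], [0, 0, 0], 0]
    - [[0, 0, 0], [0, 0, 0], 40]
    - [[0, 0, 0], [0, 0, 0], 40]
    - [[0, 0, 0], [0, 0, 0], 40]
    - [[0, 0, 15], [0, 0, 0], 40]
    - [[0, 0, 30], [0, 0, 0], 40]
    - [[0, 0, 35], [0, 0, 0], 40]
    - [[0, 0, 20], [0, 0, 0], 40]
    - [[-5.5, 22.9, 0], [0, 0, 5.7], 40]
    - [[-5.5, 22.9, 0], [0, 0, 5.7], 40]

```text
clock: 20.78
tcp_pos: [0.5043, -0.2103, 0.2103]
eef_rot: [-3.141, -0.002, -0.955]
force: [1.2, -0.8, -0.9]
finger_gap: 0.467
```

>>> send_rows:
  increments:
    - [[-5.5, 22.9, 0], [0, 0, 5.7], 40]
    - [[-5.5, 22.9, 0], [0, 0, 5.7], 40]
    - [[-5.5, 22.9, 0], [0, 0, 5.7], 40]
    - [[-5.5, 22.9, 0], [0, 0, 5.7], 40]
    - [[-5.5, 22.9, 0], [0, 0, 5.7], 40]
    - [[-5.5, 22.9, 0], [0, 0, 5.7], 40]
    - [[-5.5, 22.9, 0], [0, 0, 5.7], 40]
    - [[-5.5, 22.9, 0], [0, 0, 5.7], 40]
    - [[-5.5, 22.9, 0], [0, 0, 5.7], 40]
    - [[-5.5, 22.9, 0], [0, 0, 5.7], 40]

```text
clock: 21.62
tcp_pos: [0.4487, 0.02, 0.2093]
eef_rot: [3.142, -0.0, 0.042]
force: [0.2, 0.9, 0.3]
finger_gap: 0.468
```

>>> send_rows:
  increments:
    - [[0, 0, 0], [0, 0, 0], 40]
    - [[0, 0, 0], [0, 0, 0], 40]

```text
clock: 21.78
tcp_pos: [0.4491, 0.0196, 0.2095]
eef_rot: [3.141, -0.0, 0.038]
force: [0.1, -0.5, -0.0]
finger_gap: 0.467
```

```bash
python3 - <<'E'
from h import *
st()
for n in("scene","top"):
    p=snapshot(n);W=cloud(p); dark=p["img"].max(-1)<75
    with np.errstate(invalid='ignore'): m=dark&(W[...,2]>.118)&(W[...,2]<.15)&(W[...,0]<.58)&(W[...,0]>.38)&(W[...,1]<-.22)&(W[...,1]>-.35)
    k,lab=cv2.connectedComponents(m.astype(np.uint8))
    for i in range(1,k):
        q=W[lab==i]
        if len(q)>20: print(n,len(q),cv2.minAreaRect((q[:,:2]*1000).astype(np.float32)),q.max(0))
    print([(np.round(d["point"],3).tolist(),round(d["conf"],2)) for d in spot_in(p,"basket_a")])
    print([(np.round(d["point"],3).tolist(),round(d["conf"],2)) for d in spot_in(p,"knob_a")])
    print([(np.round(d["point"],3).tolist(),round(d["conf"],2)) for d in spot_in(p,"drawer_handle")])
E
```

```text
{'clock': 21.783, 'tcp_pos': [0.449, 0.02, 0.209], 'eef_rot': [3.141, -0.0, 0.038], 'force': [0.105, -0.462, -0.017], 'torque': [0.024, 0.016, 0.001], 'finger_gap': 0.467, 'joint_positions': [-0.218, 0.166, 1.745, -0.0, 1.23, -0.256]}
scene 77 ((427.77490234375, -299.9521179199219), (43.03520965576172, 12.084768295288086), 24.226099014282227) [ 0.44531372 -0.28649156  0.13957556]
scene 88 ((521.8223876953125, -259.3854675292969), (38.68791198730469, 13.688981056213379), 23.760753631591797) [ 0.54098084 -0.24544077  0.13949457]
[([0.528, -0.266, 0.093], 0.62), ([0.43, -0.313, 0.091], 0.6)]
[]
[([0.52, 0.018, 0.076], 0.72)]
top 131 ((517.8375854492188, -261.7481384277344), (39.53581237792969, 13.917901039123535), 25.533538818359375) [ 0.53701262 -0.24954466  0.14547672]
top 147 ((424.5166320800781, -303.2940673828125), (41.56336212158203, 15.605087280273438), 20.53443145751953) [ 0.44427963 -0.28878818  0.14395727]
[([0.429, -0.318, 0.09], 0.71), ([0.522, -0.272, 0.09], 0.6)]
[([0.556, 0.296, 0.058], 0.72)]
[([0.619, 0.005, 0.051], 0.67)]
```

>>> send_rows:
  increments:
    - [[0, 0, -25], [0, 0, 0], 40]
    - [[0, 0, -25], [0, 0, 0], 40]
    - [[0, 0, -25], [0, 0, 0], 40]
    - [[0, 0, -15], [0, 0, 0], 40]
    - [[0, 0, -10], [0, 0, 0], 40]
    - [[0, 0, 0], [0, 0, 0], 40]
    - [[0, 0, 0], [0, 0, 0], 0]
    - [[0, 0, 0], [0, 0, 0], 0]
    - [[0, 0, 0], [0, 0, 0], 0]
    - [[0, 0, 0], [0, 0, 0], 0]

```text
clock: 23.02
tcp_pos: [0.4497, 0.0188, 0.1102]
eef_rot: [3.141, -0.002, 0.037]
force: [-0.3, -0.8, 5.7]
finger_gap: 0.104
```

>>> send_rows:
  increments:
    - [[6, 0.2, 0], [0, 0, 0], 0]
    - [[17, 0.5, 0], [0, 0, 0], 0]
    - [[17, 0.5, 0], [0, 0, 0], 0]
    - [[17, 0.5, 0], [0, 0, 0], 0]
    - [[17, 0.5, 0], [0, 0, 0], 0]
    - [[17, 0.5, 0], [0, 0, 0], 0]
    - [[17, 0.5, 0], [0, 0, 0], 0]
    - [[17, 0.5, 0], [0, 0, 0], 0]
    - [[17, 0.5, 0], [0, 0, 0], 0]
    - [[17, 0.5, 0], [0, 0, 0], 0]

```text
clock: 23.85
tcp_pos: [0.6091, 0.0239, 0.1103]
eef_rot: [-3.141, -0.001, 0.037]
force: [-2.7, 0.6, 6.2]
finger_gap: 0.103
```

>>> send_rows:
  increments:
    - [[6, 0.2, 0], [0, 0, 0], 0]
    - [[3, 0.1, 0], [0, 0, 0], 0]
    - [[2, 0, 0], [0, 0, 0], 0]
    - [[0, 0, 0], [0, 0, 0], 0]
    - [[0, 0, 0], [0, 0, 0], 0]

```text
clock: 24.27
tcp_pos: [0.6192, 0.0243, 0.1103]
eef_rot: [-3.141, -0.001, 0.037]
force: [-2.9, 0.8, 5.8]
finger_gap: 0.106
```

>>> send_rows:
  increments:
    - [[1.5, 0, 0], [0, 0, 0], 0]
    - [[1.5, 0, 0], [0, 0, 0], 0]
    - [[1.5, 0, 0], [0, 0, 0], 0]
    - [[0, 0, 0], [0, 0, 0], 0]

```text
clock: 24.6
tcp_pos: [0.6193, 0.0243, 0.1102]
eef_rot: [-3.141, 0.013, 0.038]
force: [-29.1, -1.4, 21.0]
finger_gap: 0.101
```

>>> send_rows:
  increments:
    - [[-3.5, 0, 0], [0, 0, 0], 0]
    - [[0, 0, 0], [0, 0, 0], 40]
    - [[0, 0, 0], [0, 0, 0], 40]
    - [[0, 0, 0], [0, 0, 0], 40]
    - [[0, 0, 25], [0, 0, 0], 50]
    - [[0, 0, 35], [0, 0, 0], 50]
    - [[0, 0, 35], [0, 0, 0], 50]
    - [[-20, -29, 0], [0, 0, 3.6], 50]
    - [[-20, -29, 0], [0, 0, 3.6], 50]
    - [[-20, -29, 0], [0, 0, 3.6], 50]

```text
clock: 25.43
tcp_pos: [0.5596, -0.0638, 0.2045]
eef_rot: [3.141, -0.001, 0.23]
force: [0.7, -0.9, -0.2]
finger_gap: 0.582
```

>>> send_rows:
  increments:
    - [[-20, -29, 0], [0, 0, 3.6], 50]
    - [[-20, -29, 0], [0, 0, 3.6], 50]
    - [[-20, -29, 0], [0, 0, 3.6], 50]
    - [[0, 0, 0], [0, 0, 0], 50]
    - [[0, 0, 0], [0, 0, 0], 50]

```text
clock: 25.85
tcp_pos: [0.4998, -0.1512, 0.2045]
eef_rot: [3.141, -0.0, 0.411]
force: [0.1, 0.6, -0.3]
finger_gap: 0.586
```

```bash
cat > k.py <<'E'
from h import *
st()
for n in("scene","top"):
    p=snapshot(n);W=cloud(p);dark=p["img"].max(-1)<75
    with np.errstate(invalid='ignore'):
        m=dark&(W[...,2]>.006)&(W[...,2]<.045)&(W[...,0]>.25)&(W[...,0]<.72)&(W[...,1]>-.24)&(W[...,1]<.25)
    k,lab=cv2.connectedComponents(m.astype(np.uint8))
    for i in range(1,k):
        q=W[lab==i]
        if len(q)>40:
            t=q[q[:,2]>.03]; r,c=np.where(lab==i); print(n,"px",c.mean().round(),r.mean().round(),len(q),"mean",q.mean(0).round(4),"top",t.mean(0).round(4) if len(t) else "", "size",np.ptp(q,0).round(3),np.percentile(q[:,2],97).round(3))
    W2=cloud(p)
    with np.errstate(invalid='ignore'):
        q=W2[(W2[...,0]>.58)&(W2[...,0]<.64)&(W2[...,1]>-.06)&(W2[...,1]<.1)&(W2[...,2]>.114)&(W2[...,2]<.134)]; print("bar",len(q),q.mean(0).round(4))
    save(p,n+"k")
E
python3 k.py
```

```text
{'clock': 25.85, 'tcp_pos': [0.5, -0.151, 0.204], 'eef_rot': [3.141, -0.0, 0.411], 'force': [0.088, 0.592, -0.298], 'torque': [0.018, 0.014, 0.022], 'finger_gap': 0.586, 'joint_positions': [-0.519, 0.329, 1.548, 0.0, 1.264, -0.929]}
scene px 227.0 226.0 87 mean [ 0.571  -0.2343  0.0247] top [ 0.5715 -0.2344  0.0374] size [0.032 0.012 0.039] 0.043
scene px 321.0 226.0 129 mean [ 0.4516 -0.0211  0.0194] top [ 0.4493 -0.0221  0.034 ] size [0.034 0.034 0.031] 0.036
scene px 358.0 264.0 142 mean [0.521  0.1186 0.0198] top [0.5183 0.1167 0.0334] size [0.03  0.032 0.031] 0.035
bar 285 [0.6236 0.0236 0.1264]
top px 417.0 204.0 51 mean [ 0.7124 -0.2274  0.0269] top [ 0.7126 -0.228   0.0379] size [0.013 0.023 0.038] 0.045
top px 355.0 222.0 83 mean [ 0.6634 -0.0703  0.0273] top [ 0.6634 -0.0707  0.0371] size [0.011 0.069 0.034] 0.044
top px 283.0 223.0 84 mean [0.6575 0.1093 0.0245] top [0.6576 0.1102 0.036 ] size [0.007 0.069 0.036] 0.04
top px 280.0 281.0 141 mean [0.5089 0.1133 0.0229] top [0.5106 0.1137 0.0365] size [0.032 0.033 0.036] 0.04
top px 336.0 310.0 137 mean [ 0.4411 -0.0263  0.0231] top [ 0.4426 -0.0268  0.0366] size [0.032 0.032 0.034] 0.04
bar 277 [0.6188 0.0187 0.1287]
```

View pics/scenek.png

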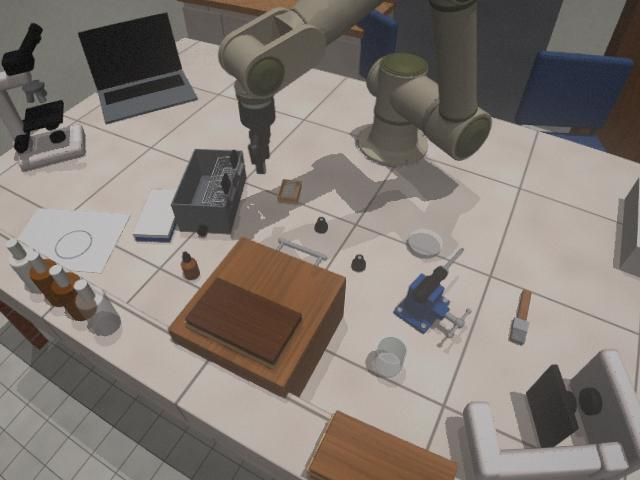

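>>> send_rows:
  increments:
    - [[-10.8, 25.3, -15], [0, 0, 0], 50]
    - [[-10.8, 25.3, -15], [0, 0, 0], 50]
    - [[-10.8, 25.3, -15], [0, 0, 0], 50]
    - [[-10.8, 25.3, -15], [0, 0, 0], 50]
    - [[-10.8, 25.3, -15], [0, 0, 0], 50]
    - [[0, 0, -35], [0, 0, 0], 50]
    - [[0, 0, -35], [0, 0, 0], 50]
    - [[0, 0, -25], [0, 0, 0], 50]
    - [[0, 0, -19], [0, 0, 0], 50]
    - [[0, 0, 0], [0, 0, 0], 50]

```text
clock: 26.78
tcp_pos: [0.4446, -0.0219, 0.0123]
eef_rot: [-3.137, 0.004, 0.415]
force: [-0.8, -0.0, -1.4]
finger_gap: 0.586
```

>>> send_rows:
  increments:
    - [[0, 0, 0], [0, 0, 0], 0]
    - [[0, 0, 0], [0, 0, 0], 0]
    - [[0, 0, 0], [0, 0, 0], 0]
    - [[0, 0, 0], [0, 0, 0], 0]
    - [[0, 0, 0], [0, 0, 0], 0]

```text
clock: 27.2
tcp_pos: [0.4472, -0.0235, 0.0168]
eef_rot: [3.14, -0.002, 0.414]
force: [-1.3, 3.0, 7.5]
finger_gap: 0.207
```

>>> send_rows:
  increments:
    - [[0, 0, 15], [0, 0, 0], 0]
    - [[0, 0, 35], [0, 0, 0], 0]
    - [[0, 0, 38], [0, 0, 0], 0]
    - [[0, 0, 38], [0, 0, 0], 0]
    - [[0, 0, 38], [0, 0, 0], 0]
    - [[0, 0, 20], [0, 0, 0], 0]
    - [[10.2, -32.9, 0], [0, 0, 0], 0]
    - [[10.2, -32.9, 0], [0, 0, 0], 0]
    - [[10.2, -32.9, 0], [0, 0, 0], 0]
    - [[10.2, -32.9, 0], [0, 0, 0], 0]

```text
clock: 28.03
tcp_pos: [0.4872, -0.1566, 0.2004]
eef_rot: [3.14, -0.001, 0.414]
force: [-0.4, 0.2, -0.0]
finger_gap: 0.208
```

>>> send_rows:
  increments:
    - [[10.2, -32.9, 0], [0, 0, 0], 0]
    - [[10.2, -32.9, 0], [0, 0, 0], 0]
    - [[10.2, -32.9, 0], [0, 0, 0], 0]
    - [[10.2, -32.9, 0], [0, 0, 0], 0]
    - [[0, 0, 0], [0, 0, 0], 0]
    - [[0, 0, 0], [0, 0, 0], 0]

```text
clock: 28.53
tcp_pos: [0.5276, -0.2879, 0.1994]
eef_rot: [3.141, -0.0, 0.412]
force: [-0.4, 0.4, -0.0]
finger_gap: 0.205
```

>>> send_rows:
  increments:
    - [[1, 1, -30], [0, 0, 0], 0]
    - [[0, 0, -30], [0, 0, 0], 0]
    - [[0, 0, -20], [0, 0, 0], 0]
    - [[0, 0, -15], [0, 0, 0], 0]
    - [[0, 0, -10], [0, 0, 0], 0]
    - [[0, 0, -5], [0, 0, 0], 0]
    - [[0, 0, 0], [0, 0, 0], 0]
    - [[0, 0, 0], [0, 0, 0], 0]

```text
clock: 29.2
tcp_pos: [0.5291, -0.2856, 0.0904]
eef_rot: [3.14, -0.001, 0.414]
force: [0.3, -0.3, 0.0]
finger_gap: 0.209
```

>>> send_rows:
  increments:
    - [[0, 0, -3], [0, 0, 0], 0]
    - [[0, 0, -3], [0, 0, 0], 0]
    - [[0, 0, -2], [0, 0, 0], 0]
    - [[0, 0, 0], [0, 0, 0], 0]
    - [[0, 0, 0], [0, 0, 0], 0]

```text
clock: 29.62
tcp_pos: [0.5287, -0.2857, 0.0813]
eef_rot: [-3.142, 0.0, 0.414]
force: [-0.5, -0.7, -1.0]
finger_gap: 0.203
```

>>> send_rows:
  increments:
    - [[0, 0, 0], [0, 0, 0], 36]
    - [[0, 0, 0], [0, 0, 0], 36]
    - [[0, 0, 0], [0, 0, 0], 36]
    - [[0, 0, 20], [0, 0, 0], 36]
    - [[0, 0, 35], [0, 0, 0], 36]
    - [[0, 0, 38], [0, 0, 0], 36]
    - [[0, 0, 35], [0, 0, 0], 50]
    - [[-10, 34, 0], [0, 0, 0], 50]
    - [[-10, 34, 0], [0, 0, 0], 50]
    - [[-10, 34, 0], [0, 0, 0], 50]

```text
clock: 30.45
tcp_pos: [0.4982, -0.1828, 0.2097]
eef_rot: [3.141, -0.001, 0.413]
force: [1.0, -0.3, -0.1]
finger_gap: 0.583
```

>>> send_rows:
  increments:
    - [[-10, 34, 0], [0, 0, 0], 50]
    - [[0, 0, 0], [0, 0, 0], 50]
    - [[0, 0, 0], [0, 0, 0], 50]

```text
clock: 30.7
tcp_pos: [0.4887, -0.1486, 0.2099]
eef_rot: [3.141, -0.001, 0.416]
force: [0.7, -0.4, 0.2]
finger_gap: 0.585
```

```bash
python3 k.py; python3 rim.py | head -0; python3 - <<'E'
from h import *
p=snapshot("scene");q=snapshot("top")
i=[p["img"][140:240,160:300],q["img"][210:310,400:540]]
cv2.imwrite("pics/d1.png",cv2.resize(np.hstack(i)[...,::-1],None,fx=2.8,fy=2.8,interpolation=cv2.INTER_CUBIC))
E
```

```text
{'clock': 30.7, 'tcp_pos': [0.489, -0.149, 0.21], 'eef_rot': [3.141, -0.001, 0.416], 'force': [0.744, -0.38, 0.218], 'torque': [-0.016, 0.032, 0.08], 'finger_gap': 0.585, 'joint_positions': [-0.525, 0.299, 1.574, -0.0, 1.268, -0.941]}
scene px 227.0 225.0 88 mean [ 0.5711 -0.234   0.0261] top [ 0.5705 -0.2339  0.0378] size [0.031 0.012 0.039] 0.043
scene px 358.0 264.0 145 mean [0.5211 0.1186 0.0195] top [0.518  0.1169 0.0335] size [0.03  0.032 0.031] 0.036
bar 285 [0.6235 0.0233 0.1262]
top px 417.0 204.0 51 mean [ 0.7121 -0.2276  0.0286] top [ 0.7123 -0.2283  0.0389] size [0.011 0.023 0.036] 0.045
top px 355.0 222.0 83 mean [ 0.6636 -0.0706  0.0264] top [ 0.6637 -0.0711  0.0364] size [0.008 0.069 0.034] 0.04
top px 283.0 223.0 85 mean [0.6578 0.11   0.0244] top [0.6576 0.1103 0.0362] size [0.008 0.07  0.038] 0.042
top px 280.0 281.0 138 mean [0.5091 0.1135 0.0233] top [0.5112 0.1135 0.0369] size [0.032 0.033 0.035] 0.041
bar 276 [0.6191 0.0173 0.1285]Exception ignored on flushing sys.stdout:
BrokenPipeError: [Errno 32] Broken pipe
```

View pics/d1.png

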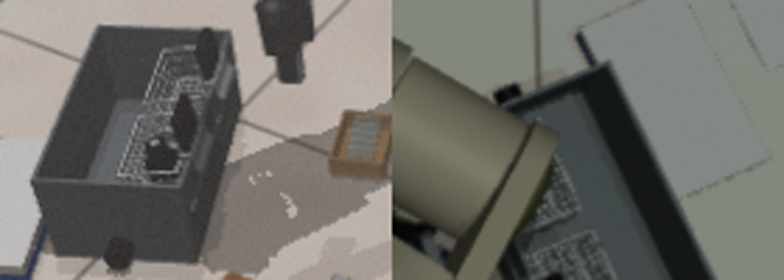

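>>> send_rows:
  increments:
    - [[3.2, 33, 0], [0, 0, 0], 50]
    - [[3.2, 33, 0], [0, 0, 0], 50]
    - [[3.2, 33, 0], [0, 0, 0], 50]
    - [[3.2, 33, 0], [0, 0, 0], 50]
    - [[3.2, 33, 0], [0, 0, 0], 50]
    - [[3.2, 33, 0], [0, 0, 0], 50]
    - [[3.2, 33, 0], [0, 0, 0], 50]
    - [[3.2, 33, 0], [0, 0, 0], 50]
    - [[0, 0, -20], [0, 0, 0], 50]
    - [[0, 0, -20], [0, 0, 0], 50]

```text
clock: 32.03
tcp_pos: [0.5148, 0.1159, 0.1694]
eef_rot: [3.141, -0.002, 0.417]
force: [0.5, -0.5, -0.1]
finger_gap: 0.586
```

>>> send_rows:
  increments:
    - [[0, 0, -35], [0, 0, 0], 50]
    - [[0, 0, -35], [0, 0, 0], 50]
    - [[0, 0, -30], [0, 0, 0], 50]
    - [[0, 0, 0], [0, 0, 0], 50]
    - [[0, 0, 0], [0, 0, 0], 50]

```text
clock: 32.45
tcp_pos: [0.5141, 0.1142, 0.0691]
eef_rot: [-3.141, 0.002, 0.414]
force: [-0.4, -1.0, 1.2]
finger_gap: 0.581
```

>>> send_rows:
  increments:
    - [[0.5, 1, -25], [0, 0, 0], 50]
    - [[0, 0, -18], [0, 0, 0], 50]
    - [[0, 0, -11], [0, 0, 0], 50]
    - [[0, 0, 0], [0, 0, 0], 50]
    - [[0, 0, 0], [0, 0, 0], 0]
    - [[0, 0, 0], [0, 0, 0], 0]
    - [[0, 0, 0], [0, 0, 0], 0]
    - [[0, 0, 0], [0, 0, 0], 0]
    - [[0, 0, 0], [0, 0, 0], 0]

```text
clock: 33.2
tcp_pos: [0.5158, 0.1153, 0.0171]
eef_rot: [3.14, -0.003, 0.414]
force: [-0.9, 0.9, 7.3]
finger_gap: 0.209
```

>>> send_rows:
  increments:
    - [[0, 0, 15], [0, 0, 0], 0]
    - [[0, 0, 35], [0, 0, 0], 0]
    - [[0, 0, 38], [0, 0, 0], 0]
    - [[0, 0, 38], [0, 0, 0], 0]
    - [[0, 0, 38], [0, 0, 0], 0]
    - [[0, 0, 20], [0, 0, 0], 0]
    - [[0, 0, 0], [0, 0, 0], 0]

```text
clock: 33.78
tcp_pos: [0.5167, 0.1154, 0.2052]
eef_rot: [3.137, -0.009, 0.414]
force: [-0.0, 0.3, 0.3]
finger_gap: 0.207
```

>>> send_rows:
  increments:
    - [[-6.6, -36.9, 0], [0, 0, 0], 0]
    - [[-6.6, -36.9, 0], [0, 0, 0], 0]
    - [[-6.6, -36.9, 0], [0, 0, 0], 0]
    - [[-6.6, -36.9, 0], [0, 0, 0], 0]
    - [[-6.6, -36.9, 0], [0, 0, 0], 0]
    - [[-6.6, -36.9, 0], [0, 0, 0], 0]
    - [[-6.6, -36.9, 0], [0, 0, 0], 0]
    - [[-6.6, -36.9, 0], [0, 0, 0], 0]
    - [[-6.6, -36.9, 0], [0, 0, 0], 0]
    - [[-6.6, -36.9, 0], [0, 0, 0], 0]

```text
clock: 34.62
tcp_pos: [0.448, -0.2554, 0.1994]
eef_rot: [3.142, -0.0, 0.414]
force: [0.5, -0.1, -0.7]
finger_gap: 0.21
```

>>> send_rows:
  increments:
    - [[-6.6, -36.9, 0], [0, 0, 0], 0]
    - [[-6.6, -36.9, 0], [0, 0, 0], 0]
    - [[0, 0, 0], [0, 0, 0], 0]
    - [[0, 0, 0], [0, 0, 0], 0]

```text
clock: 34.95
tcp_pos: [0.4349, -0.3287, 0.1988]
eef_rot: [-3.141, 0.0, 0.411]
force: [0.6, 0.9, -0.3]
finger_gap: 0.205
```

>>> send_rows:
  increments:
    - [[2, 2, -30], [0, 0, 0], 0]
    - [[0, 0, -30], [0, 0, 0], 0]
    - [[0, 0, -20], [0, 0, 0], 0]
    - [[0, 0, -15], [0, 0, 0], 0]
    - [[0, 0, -10], [0, 0, 0], 0]
    - [[0, 0, -5], [0, 0, 0], 0]
    - [[0, 0, -4], [0, 0, 0], 0]
    - [[0, 0, -3], [0, 0, 0], 0]
    - [[0, 0, 0], [0, 0, 0], 0]
    - [[0, 0, 0], [0, 0, 0], 0]

```text
clock: 35.78
tcp_pos: [0.4379, -0.3256, 0.0829]
eef_rot: [3.141, -0.0, 0.414]
force: [-0.1, -0.1, -1.3]
finger_gap: 0.209
```

>>> send_rows:
  increments:
    - [[0, 0, 0], [0, 0, 0], 36]
    - [[0, 0, 0], [0, 0, 0], 36]
    - [[0, 0, 0], [0, 0, 0], 36]
    - [[0, 0, 20], [0, 0, 0], 36]
    - [[0, 0, 35], [0, 0, 0], 36]
    - [[0, 0, 38], [0, 0, 0], 36]
    - [[0, 0, 35], [0, 0, 0], 36]
    - [[0, 0, 20], [0, 0, 0], 36]
    - [[-2, 38, 0], [0, 0, 0], 36]
    - [[-2, 38, 0], [0, 0, 0], 36]

```text
clock: 36.62
tcp_pos: [0.4336, -0.2497, 0.2314]
eef_rot: [3.139, -0.001, 0.411]
force: [0.8, -0.1, -0.8]
finger_gap: 0.42
```

>>> send_rows:
  increments:
    - [[-2, 38, 0], [0, 0, 0], 36]
    - [[-2, 38, 0], [0, 0, 0], 36]
    - [[-2, 38, 0], [0, 0, 0], 36]
    - [[0, 0, 0], [0, 0, 0], 36]
    - [[0, 0, 0], [0, 0, 0], 36]

```text
clock: 37.03
tcp_pos: [0.4277, -0.1343, 0.2308]
eef_rot: [3.141, -0.001, 0.417]
force: [-0.3, 0.3, 0.4]
finger_gap: 0.423
```

```bash
cat > bl.py <<'E'
from h import *
import sys
np.set_printoptions(precision=4,suppress=True)
st()
def fit(p,n):
    W=cloud(p); g=p["img"].astype(int)
    with np.errstate(invalid='ignore'):
        m=(W[...,0]>.39)&(W[...,0]<.497)&(W[...,1]>.29)&(W[...,1]<.36)&(W[...,2]>.06)&(W[...,2]<.12)
    q=W[m]
    A=np.c_[q[:,0]-.45,np.ones(len(q))]
    fy=np.linalg.lstsq(A,q[:,1],rcond=None)[0]; fz=np.linalg.lstsq(A,q[:,2],rcond=None)[0]
    print(n,"blade n",len(q),"yaw",np.degrees(np.arctan(fy[0])),"y@.45",fy[1],"slope deg",np.degrees(np.arctan(fz[0]*np.cos(np.arctan(fy[0])))),"z@.45",fz[1],"xmin",q[:,0].min(),"res",(A@fy-q[:,1]).std(),(A@fz-q[:,2]).std())
    dark=g.max(-1)<75
    with np.errstate(invalid='ignore'):
        h=W[dark&(W[...,0]>.46)&(W[...,0]<.62)&(W[...,1]>.25)&(W[...,1]<.34)&(W[...,2]>.085)&(W[...,2]<.115)]
    c=h.mean(0); a=np.radians(-15); d=np.array([np.cos(a),np.sin(a)]); t=(h[:,:2]-c[:2])@d; s=(h[:,:2]-c[:2])@[-d[1],d[0]]
    top=h[h[:,2]>.098]; cc=top[:,:2].mean(0); ev=np.linalg.svd(top[:,:2]-cc)[2][0]
    print("  handle",len(h),"c",c,"front end",c[:2]+d*np.percentile(t,.5),"topline c",cc,"yaw",np.degrees(np.arctan(ev[1]/ev[0])),"ztop",np.percentile(h[:,2],95),"width",np.ptp(s))
S=snapshot("scene");T=snapshot("top")
fit(S,"scene");fit(T,"top")
for n,p in(("s",S),("t",T)):
    for l in("cross_tip","bore_mouth","blade","knob_a","basket_a"): print(n,l,[(np.round(d["point"],4).tolist(),round(d["conf"],2)) for d in spot_in(p,l)[:3]])
i=[S["img"][140:240,160:300],T["img"][210:310,400:540]]
j=[S["img"][220:320,380:520],T["img"][230:330,140:280]]
cv2.imwrite("pics/e1.png",cv2.resize(np.vstack([np.hstack(i),np.hstack(j)])[...,::-1],None,fx=2.8,fy=2.8,interpolation=cv2.INTER_CUBIC))
E
python3 bl.py
```

```text
{'clock': 37.033, 'tcp_pos': [0.428, -0.134, 0.231], 'eef_rot': [3.141, -0.001, 0.417], 'force': [-0.323, 0.32, 0.375], 'torque': [-0.034, -0.019, -0.011], 'finger_gap': 0.423, 'joint_positions': [-0.567, 0.142, 1.714, -0.0, 1.283, -0.983]}
scene blade n 96 yaw -13.775710421104936 y@.45 0.324609347058492 slope deg 3.664580506467543 z@.45 0.0861649114894418 xmin 0.4125129196302395 res 0.0028511725980825144 0.002053000452228933
  handle 559 c [0.562  0.2975 0.0992] front end [0.5068 0.3124] topline c [0.5584 0.2972] yaw -15.369586704271708 ztop 0.10508743828900366 width 0.03621827463648239
top blade n 159 yaw -14.72627457103131 y@.45 0.3210897284354074 slope deg 3.1157508290464198 z@.45 0.08852049877194985 xmin 0.41000678628117804 res 0.0032564137068195062 0.003812178985407107
  handle 627 c [0.5495 0.2939 0.1   ] front end [0.4972 0.3079] topline c [0.5499 0.2958] yaw -15.210394158478874 ztop 0.1069734490316047 width 0.05442308117084421
s cross_tip [([0.4558, 0.3227, 0.0851], 0.53)]
s bore_mouth [([0.7388, -0.2266, 0.0427], 0.71), ([0.586, 0.304, 0.0586], 0.62), ([0.4966, 0.5082, 0.0133], 0.54)]
s blade [([0.4506, 0.3239, 0.0827], 0.66), ([0.5311, -0.2569, 0.0982], 0.37)]
s knob_a [([0.5358, -0.2834, 0.0794], 0.64)]
s basket_a [([0.4349, -0.3004, 0.0901], 0.72), ([0.5281, -0.2593, 0.0997], 0.57), ([0.7383, -0.226, 0.0427], 0.29)]
t cross_tip [([0.4559, 0.3199, 0.089], 0.58)]
t bore_mouth [([0.5538, 0.2938, 0.0572], 0.71), ([0.4366, -0.3248, 0.0909], 0.34), ([0.7171, -0.2351, 0.0508], 0.34)]
t blade [([0.4554, 0.3143, 0.0919], 0.63)]
t knob_a [([0.5306, -0.272, 0.0889], 0.73), ([0.4564, 0.3169, 0.0909], 0.7), ([0.5524, 0.2931, 0.055], 0.57)]
t basket_a [([0.4253, -0.3204, 0.0903], 0.9), ([0.524, -0.2681, 0.088], 0.58)]
```

View pics/e1.png

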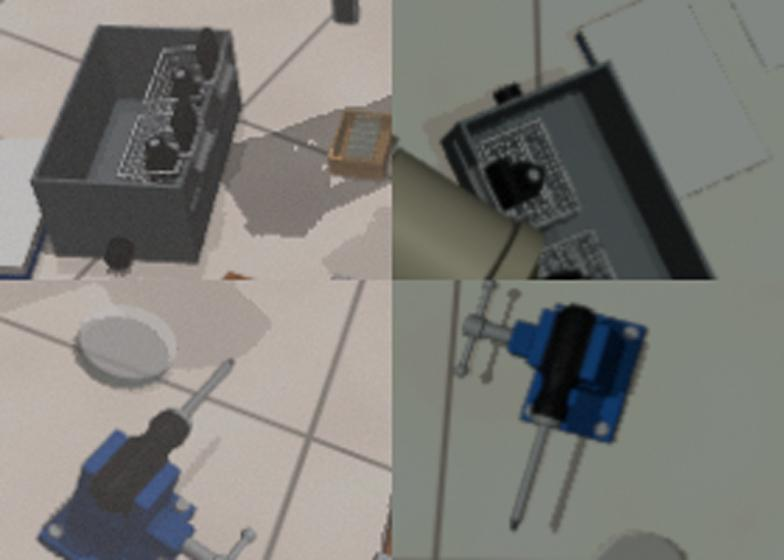

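Both knobs are in their baskets. Now the blade: its grasp point is near (.478,.3165,.087), with the axis yawed about -15.2°.

>>> send_rows:
  increments:
    - [[3.9, 34.7, -2], [0, 0, 3.9], 40]
    - [[3.9, 34.7, -2], [0, 0, 3.9], 40]
    - [[3.9, 34.7, -2], [0, 0, 3.9], 40]
    - [[3.9, 34.7, -2], [0, 0, 3.9], 40]
    - [[3.9, 34.7, -2], [0, 0, 3.9], 40]
    - [[3.9, 34.7, -2], [0, 0, 3.9], 40]
    - [[3.9, 34.7, -2], [0, 0, 3.9], 40]
    - [[3.9, 34.7, -2], [0, 0, 3.9], 40]
    - [[3.9, 34.7, -2], [0, 0, 3.9], 40]
    - [[3.9, 34.7, -2], [0, 0, 3.9], 40]

```text
clock: 38.47
tcp_pos: [0.4665, 0.2133, 0.2102]
eef_rot: [3.141, -0.0, 1.098]
force: [1.5, -0.0, 0.2]
finger_gap: 0.465
```

>>> send_rows:
  increments:
    - [[3.9, 34.7, -2], [0, 0, 3.9], 40]
    - [[3.9, 34.7, -2], [0, 0, 3.9], 40]
    - [[3.5, 34.4, -2], [0, 0, 4.1], 40]
    - [[0, 0, 0], [0, 0, 0], 40]
    - [[0, 0, 0], [0, 0, 0], 40]
    - [[0, 0, 0], [0, 0, 0], 40]

```text
clock: 38.97
tcp_pos: [0.4779, 0.3148, 0.2041]
eef_rot: [-3.141, 0.001, 1.302]
force: [0.7, -0.6, -0.4]
finger_gap: 0.466
```

>>> send_rows:
  increments:
    - [[0, 1.5, -30], [0, 0, 0], 40]
    - [[0, 0, -30], [0, 0, 0], 40]
    - [[0, 0, -25], [0, 0, 0], 40]
    - [[0, 0, -25], [0, 0, 0], 40]
    - [[0, 0, -16], [0, 0, 0], 40]
    - [[0, 0, -10], [0, 0, 0], 40]
    - [[0, 0, 0], [0, 0, 0], 40]
    - [[0, 0, 0], [0, 0, 0], 40]

```text
clock: 39.63
tcp_pos: [0.4784, 0.3163, 0.069]
eef_rot: [3.141, -0.0, 1.301]
force: [0.8, 0.6, 0.5]
finger_gap: 0.468
```

>>> send_rows:
  increments:
    - [[0, 0, 0], [0, 0, 0], 20]
    - [[0, 0, 0], [0, 0, 0], 12]
    - [[0, 0, 0], [0, 0, 0], 6]
    - [[0, 0, 0], [0, 0, 0], 0]
    - [[0, 0, 0], [0, 0, 0], 0]
    - [[0, 0, 0], [0, 0, 0], 0]
  newtons: 30

```text
clock: 40.13
tcp_pos: [0.4782, 0.3163, 0.0694]
eef_rot: [3.141, 0.001, 1.302]
force: [-3.3, -5.1, 6.4]
finger_gap: 0.081
```

```bash
python3 -c "
from h import *
st()"
```

```text
{'clock': 40.133, 'tcp_pos': [0.478, 0.316, 0.069], 'eef_rot': [3.141, 0.001, 1.302], 'force': [-3.32, -5.076, 6.375], 'torque': [-0.813, 0.275, -0.0], 'finger_gap': 0.081, 'joint_positions': [0.381, 0.588, 1.535, -0.001, 1.018, -0.921]}
```

>>> send_rows:
  increments:
    - [[-0.2, -0.8, 0.5], [0, 0, 0], 0]
    - [[0, 0, 0], [0, 0, 0], 0]
    - [[0, 0, 0], [0, 0, 0], 0]

```text
clock: 40.38
tcp_pos: [0.4782, 0.316, 0.0694]
eef_rot: [3.14, -0.001, 1.302]
force: [-0.4, -2.0, 4.7]
finger_gap: 0.082
```

>>> send_rows:
  increments:
    - [[0, 0, 0], [0, 0, 0], 0]
    - [[-4.8, 1.3, 0], [0, 0, 0], 0]
    - [[-4.8, 1.3, 0], [0, 0, 0], 0]
    - [[-4.8, 1.3, 0], [0, 0, 0], 0]
    - [[-4.8, 1.3, 0], [0, 0, 0], 0]
    - [[0, 0, 0], [0, 0, 0], 0]
  newtons: 60

```text
clock: 40.88
tcp_pos: [0.4572, 0.3215, 0.0685]
eef_rot: [-3.14, 0.001, 1.303]
force: [-1.0, 0.2, 1.3]
finger_gap: 0.072
```

```bash
python3 -c "
from h import *
st()"
```

```text
{'clock': 40.883, 'tcp_pos': [0.457, 0.322, 0.069], 'eef_rot': [-3.14, 0.001, 1.303], 'force': [-0.976, 0.202, 1.32], 'torque': [-0.059, 0.103, 0.024], 'finger_gap': 0.072, 'joint_positions': [0.403, 0.563, 1.581, 0.0, 0.998, -0.9]}
```

>>> send_rows:
  increments:
    - [[-7.7, 2.1, 0], [0, 0, 0], 0]
    - [[-7.7, 2.1, 0], [0, 0, 0], 0]
    - [[-7.7, 2.1, 0], [0, 0, 0], 0]
    - [[-7.7, 2.1, 0], [0, 0, 0], 0]
    - [[-7.7, 2.1, 0], [0, 0, 0], 0]
    - [[-7.7, 2.1, 0], [0, 0, 0], 0]
    - [[-10, 2.7, 0], [0, 0, 0], 0]
    - [[-15, 4.1, 15], [0, 0, 0], 0]
    - [[-10, 2.7, 30], [0, 0, 0], 0]
    - [[0, 0, 30], [0, 0, 0], 0]

```text
clock: 41.72
tcp_pos: [0.3745, 0.3435, 0.144]
eef_rot: [-3.139, 0.002, 1.304]
force: [1.3, -0.7, 0.8]
finger_gap: 0.069
```

>>> send_rows:
  increments:
    - [[0, 0, 0], [0, 0, 0], 0]
    - [[0, 0, 0], [0, 0, 0], 0]

```text
clock: 41.88
tcp_pos: [0.3773, 0.3438, 0.145]
eef_rot: [3.139, -0.002, 1.303]
force: [-0.0, -1.0, -1.2]
finger_gap: 0.071
```

```bash
cat > bm.py <<'E'
from h import *
np.set_printoptions(precision=4,suppress=True)
# fit held blade: points near tcp at height of grasp, along direction yaw a(deg)
import sys
a=np.radians(float(sys.argv[1])); st(); s=read_state(); t=np.array(s["tcp_pos"]); g=t+[0,0,.0187]
d=np.array([np.cos(a),np.sin(a)]);e=np.array([-d[1],d[0]])
for n in("scene","top"):
    p=snapshot(n);W=cloud(p);r=W-g;u=r[...,:2]@d;v=r[...,:2]@e
    with np.errstate(invalid='ignore'): m=(abs(v)<.013)&(abs(u)<.1)&(abs(r[...,2])<.018)
    for nm,k in(("all",m),("+",m&(u>.02)),("-",m&(u<-.02))):
        q=np.c_[u[k],v[k],r[k][:,2]]
        if len(q)>15: f=np.polyfit(q[:,0],q[:,2],1);h=np.polyfit(q[:,0],q[:,1],1);print(n,nm,len(q),"u",q[:,0].min(),q[:,0].max(),"pitch",np.degrees(f[0]),"z0",f[1],"yaw",np.degrees(h[0]),"v0",h[1], "mean", q.mean(0))
    c=pix(p,g).astype(int); im=p["img"][max(c[1]-70,0):c[1]+70,max(c[0]-100,0):c[0]+100,::-1]
    cv2.imwrite(f"pics/bm_{n}.png",cv2.resize(im,None,fx=4,fy=4,interpolation=cv2.INTER_CUBIC)); print(c)
E
python3 bm.py -15.3
```

```text
{'clock': 41.883, 'tcp_pos': [0.377, 0.344, 0.145], 'eef_rot': [3.139, -0.002, 1.303], 'force': [-0.008, -0.971, -1.246], 'torque': [-0.045, -0.03, -0.04], 'finger_gap': 0.071, 'joint_positions': [0.509, 0.366, 1.663, 0.0, 1.109, -0.794]}
scene all 188 u -0.011928576122700015 0.07265282630763271 pitch -0.994787804794496 z0 0.002461819707605785 yaw 2.128051691136645 v0 0.0004807497325375045 mean [0.0221 0.0013 0.0021]
scene + 67 u 0.022369091299085857 0.07265282630763271 pitch 1.3112210351281808 z0 0.0006106483772898985 yaw -2.627701133424402 v0 0.004476356247302527 mean [0.0466 0.0023 0.0017]
[480 216]
top all 43 u 0.03866031894742248 0.0672977597496719 pitch 3.3463055599106326 z0 -0.0007556143827323948 yaw 3.8097267636035297 v0 -0.005349503393618593 mean [ 0.0536 -0.0018  0.0024]
top + 43 u 0.03866031894742248 0.0672977597496719 pitch 3.3463055599106326 z0 -0.0007556143827323948 yaw 3.8097267636035297 v0 -0.005349503393618593 mean [ 0.0536 -0.0018  0.0024]
[167 330]
```

View pics/bm_scene.png

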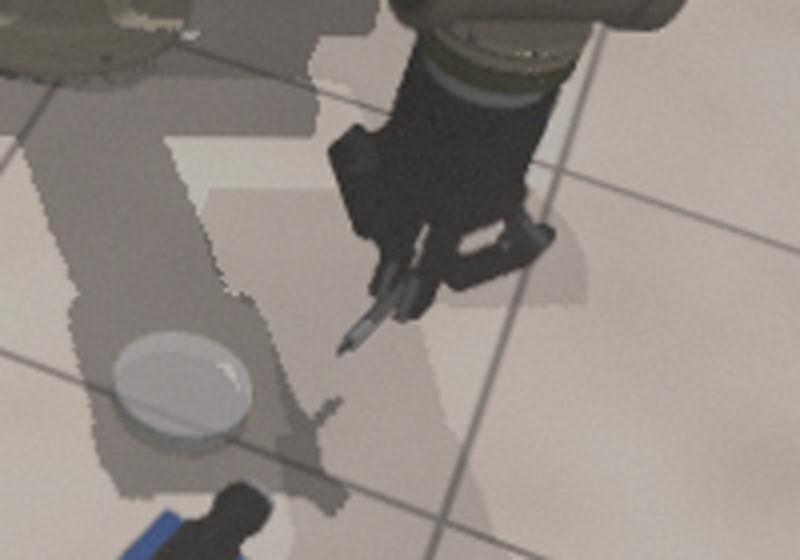

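>>> send_rows:
  increments:
    - [[0, 0, 2], [0, 0, -7], 0]
    - [[0, 0, 2], [0, 0, -7], 0]
    - [[0, 0, 2], [0, 0, -7], 0]
    - [[0, 0, 2], [0, 0, -7], 0]
    - [[0, 0, 2], [0, 0, -7], 0]
    - [[0, 0, 0], [0, 0, -7], 0]
    - [[0, 0, 0], [0, 0, -7], 0]
    - [[0, 0, 0], [0, 0, -7], 0]
    - [[0, 0, 0], [0, 0, -7], 0]
    - [[0, 0, 0], [0, 0, -7], 0]

```text
clock: 42.82
tcp_pos: [0.3768, 0.3429, 0.1523]
eef_rot: [3.14, 0.002, 0.074]
force: [-0.3, 0.0, -1.4]
finger_gap: 0.073
```

>>> send_rows:
  increments:
    - [[0, 0, 0], [0, 0, -7], 0]
    - [[0, 0, 0], [0, 0, -7], 0]
    - [[0, 0, 0], [0, 0, -7], 0]
    - [[0, 0, 0], [0, 0, -7], 0]
    - [[0, 0, 0], [0, 0, -7], 0]
    - [[0, 0, 0], [0, 0, -7], 0]
    - [[0, 0, 0], [0, 0, -7], 0]
    - [[0, 0, 0], [0, 0, -7], 0]
    - [[0, 0, 0], [0, 0, -7], 0]
    - [[0, 0, 0], [0, 0, -7], 0]

```text
clock: 43.65
tcp_pos: [0.3768, 0.3429, 0.1523]
eef_rot: [3.139, -0.0, -1.148]
force: [-0.5, -0.0, -0.2]
finger_gap: 0.074
```

>>> send_rows:
  increments:
    - [[0, 0, 0], [0, 0, -7], 0]
    - [[0, 0, 0], [0, 0, -7], 0]
    - [[0, 0, 0], [0, 0, -7], 0]
    - [[0, 0, 0], [0, 0, -7], 0]
    - [[0, 0, 0], [0, 0, -7], 0]
    - [[0, 0, 0], [0, 0, -5], 0]
    - [[0, 0, 0], [0, 0, 0], 0]
    - [[0, 0, 0], [0, 0, 0], 0]
    - [[0, 0, 0], [0, 0, 0], 0]

```text
clock: 44.4
tcp_pos: [0.3771, 0.3431, 0.1531]
eef_rot: [3.141, -0.001, -1.837]
force: [0.4, -0.4, -0.5]
finger_gap: 0.069
```

```bash
python3 bm.py -15.3; python3 bm.py -15.3|grep -v clock
```

```text
{'clock': 44.4, 'tcp_pos': [0.377, 0.343, 0.153], 'eef_rot': [3.141, -0.001, -1.837], 'force': [0.435, -0.412, -0.499], 'torque': [-0.005, 0.018, -0.031], 'finger_gap': 0.069, 'joint_positions': [0.508, 0.357, 1.652, 0.0, 1.134, 2.345]}
scene all 209 u -0.015222780403157152 0.07116321388359323 pitch -8.414684642113262 z0 0.003947103739327279 yaw 2.429941655366678 v0 0.00012448996563116043 mean [0.0231 0.0011 0.0006]
scene + 80 u 0.020572339876134032 0.07116321388359323 pitch -4.471409982048262 z0 0.0005214663079720439 yaw -0.14612273243316662 v0 0.0020914845858448065 mean [ 0.0469  0.002  -0.0031]
[480 213]
top all 48 u 0.03596213226468821 0.06886439188589258 pitch -6.06051163448843 z0 0.004718125149743408 yaw 5.362176976103265 v0 -0.006351863025007645 mean [ 0.0537 -0.0013 -0.001 ]
top + 48 u 0.03596213226468821 0.06886439188589258 pitch -6.06051163448843 z0 0.004718125149743408 yaw 5.362176976103265 v0 -0.006351863025007645 mean [ 0.0537 -0.0013 -0.001 ]
[167 330]
scene all 211 u -0.013855025493242402 0.07091203656765477 pitch -8.503787540474649 z0 0.0041953730037936005 yaw 2.310266584167005 v0 0.00024500561603044895 mean [0.0227 0.0012 0.0008]
scene + 80 u 0.02027280184183266 0.07091203656765477 pitch -4.678669096050607 z0 0.0008993072498651415 yaw -0.8606200496795554 v0 0.0027114167787388216 mean [ 0.0466  0.002  -0.0029]
[480 213]
top all 50 u 0.03585886388929121 0.06868566465407577 pitch -3.646861740404148 z0 0.0014139418898113409 yaw 4.761894778895333 v0 -0.005420282152971849 mean [ 0.0539 -0.0009 -0.002 ]
top + 50 u 0.03585886388929121 0.06868566465407577 pitch -3.646861740404148 z0 0.0014139418898113409 yaw 4.761894778895333 v0 -0.005420282152971849 mean [ 0.0539 -0.0009 -0.002 ]
[167 330]
```

>>> send_rows:
  increments:
    - [[0, 0, 0], [-0.66, -2.41, 0], 0]
    - [[5, -1.4, -20], [0, 0, 0], 0]
    - [[10, -2.7, -25], [0, 0, 0], 0]
    - [[15, -4.1, -25], [0, 0, 0], 0]
    - [[13, -3.6, -12.2], [0, 0, 0], 0]
    - [[0, 0, 0], [0, 0, 0], 0]
    - [[0, 0, 0], [0, 0, 0], 0]
    - [[0, 0, 0], [0, 0, 0], 0]

```text
clock: 45.27
tcp_pos: [0.4202, 0.3319, 0.0725]
eef_rot: [-3.097, 0.001, -1.839]
force: [-0.4, -0.3, -0.4]
finger_gap: 0.075
```

```bash
python3 bm.py -15.3; python3 bm.py -15.3|grep -v clock; python3 - <<'E'
from h import *
S=cv2.imread("pics/bm_scene.png");T=cv2.imread("pics/bm_top.png")
cv2.imwrite("pics/bm.png",np.hstack([S[100:500,200:600],T[100:500,200:600]]))
E
```

```text
{'clock': 45.267, 'tcp_pos': [0.42, 0.332, 0.072], 'eef_rot': [-3.097, 0.001, -1.839], 'force': [-0.359, -0.254, -0.385], 'torque': [0.023, -0.007, 0.023], 'finger_gap': 0.075, 'joint_positions': [0.464, 0.502, 1.675, -0.036, 0.931, 2.324]}
scene all 261 u -0.016996791886193532 0.09999508809968294 pitch 2.666800612775215 z0 0.0010425106718442438 yaw 1.624947164166942 v0 0.0006124818674602525 mean [0.0394 0.0017 0.0029]
scene + 136 u 0.020311137363946775 0.09999508809968294 pitch 9.690746187222548 z0 -0.008401595667613162 yaw -0.32571816443240337 v0 0.003122385241499749 mean [0.0688 0.0027 0.0032]
[461 248]
top all 151 u 0.03808331385579329 0.0999411707771912 pitch 10.446438907585371 z0 -0.008504930835699816 yaw -1.13569296550491 v0 0.00013465822829399066 mean [ 0.0795 -0.0014  0.006 ]
top + 151 u 0.03808331385579329 0.0999411707771912 pitch 10.446438907585371 z0 -0.008504930835699816 yaw -1.13569296550491 v0 0.00013465822829399066 mean [ 0.0795 -0.0014  0.006 ]
[182 313]
scene all 258 u -0.01859478807618448 0.09958565989550541 pitch 2.0759871218267754 z0 0.0014968717447639626 yaw 1.1676856884344236 v0 0.0010840453811180725 mean [0.0402 0.0019 0.003 ]
scene + 137 u 0.02088196535734977 0.09958565989550541 pitch 9.303425562377676 z0 -0.008242989315798269 yaw -0.8954035391059885 v0 0.0037532098806806716 mean [0.0689 0.0027 0.003 ]
[462 248]
top all 145 u 0.038247834212421394 0.09991683720941483 pitch 11.801476006068956 z0 -0.010342346622862871 yaw -0.26611135942128755 v0 -0.0006706925284980942 mean [ 0.0789 -0.001   0.0059]
top + 145 u 0.038247834212421394 0.09991683720941483 pitch 11.801476006068956 z0 -0.010342346622862871 yaw -0.26611135942128755 v0 -0.0006706925284980942 mean [ 0.0789 -0.001   0.0059]
[182 313]
```

View pics/bm.png

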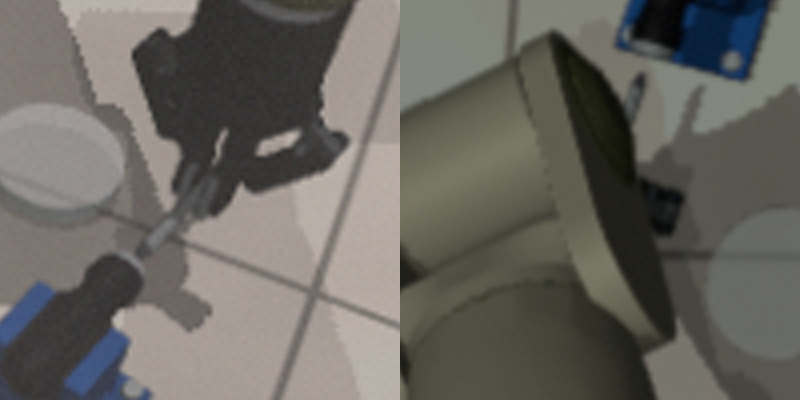

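>>> send_rows:
  increments:
    - [[0, -0.4, -1.5], [0, 0, 0], 0]
    - [[4.8, -1.3, 0], [0, 0, 0], 0]
    - [[4.8, -1.3, 0], [0, 0, 0], 0]
    - [[2.9, -0.8, 0], [0, 0, 0], 0]
    - [[2.9, -0.8, 0], [0, 0, 0], 0]
    - [[0, 0, 0], [0, 0, 0], 0]

```text
clock: 45.97
tcp_pos: [0.4364, 0.3267, 0.0701]
eef_rot: [-3.098, 0.0, -1.84]
force: [-0.5, 0.6, -0.9]
finger_gap: 0.07
```

```bash
python3 -c "
from h import *
st()"
```

```text
{'clock': 45.967, 'tcp_pos': [0.436, 0.327, 0.07], 'eef_rot': [-3.098, 0.0, -1.84], 'force': [-0.474, 0.629, -0.934], 'torque': [0.017, 0.017, 0.001], 'finger_gap': 0.07, 'joint_positions': [0.441, 0.523, 1.647, -0.035, 0.939, 2.301]}
```

>>> send_rows:
  increments:
    - [[2.9, -0.8, 0], [0, 0, 0], 0]
    - [[2.9, -0.8, 0], [0, 0, 0], 0]
    - [[2.9, -0.8, 0], [0, 0, 0], 0]
    - [[0, 0, 0], [0, 0, 0], 0]

```text
clock: 46.3
tcp_pos: [0.4434, 0.3247, 0.0697]
eef_rot: [-3.101, -0.001, -1.839]
force: [-6.6, 1.2, 2.4]
finger_gap: 0.071
```

```bash
python3 -c "
from h import *
st()"
```

```text
{'clock': 46.3, 'tcp_pos': [0.443, 0.325, 0.07], 'eef_rot': [-3.101, -0.001, -1.839], 'force': [-6.645, 1.177, 2.447], 'torque': [0.295, 0.839, 0.021], 'finger_gap': 0.071, 'joint_positions': [0.431, 0.533, 1.631, -0.033, 0.948, 2.29]}
```

>>> send_rows:
  increments:
    - [[0, 0, 0.8], [0, 0, 0], 0]
    - [[1, -0.3, 0], [0, 0, 0], 0]
    - [[1.9, -0.5, 0], [0, 0, 0], 0]
    - [[0, 0, 0], [0, 0, 0], 0]

```text
clock: 46.63
tcp_pos: [0.448, 0.3237, 0.0711]
eef_rot: [-3.097, 0.001, -1.839]
force: [1.6, 1.3, 1.6]
finger_gap: 0.074
```

```bash
python3 -c "
from h import *
st()"
```

```text
{'clock': 46.633, 'tcp_pos': [0.448, 0.324, 0.071], 'eef_rot': [-3.097, 0.001, -1.839], 'force': [1.583, 1.325, 1.579], 'torque': [0.158, -0.111, 0.064], 'finger_gap': 0.074, 'joint_positions': [0.427, 0.535, 1.623, -0.034, 0.949, 2.286]}
```

>>> send_rows:
  increments:
    - [[2.9, -0.8, 0], [0, 0, 0], 0]
    - [[2.9, -0.8, 0], [0, 0, 0], 0]
    - [[2.9, -0.8, 0], [0, 0, 0], 0]
    - [[0, 0, 0], [0, 0, 0], 0]

```text
clock: 46.97
tcp_pos: [0.4569, 0.3211, 0.071]
eef_rot: [-3.097, 0.001, -1.84]
force: [1.4, 1.6, 0.7]
finger_gap: 0.072
```

```bash
python3 -c "
from h import *
st()"
```

```text
{'clock': 46.967, 'tcp_pos': [0.457, 0.321, 0.071], 'eef_rot': [-3.097, 0.001, -1.84], 'force': [1.43, 1.64, 0.707], 'torque': [0.044, -0.375, -0.0], 'finger_gap': 0.072, 'joint_positions': [0.416, 0.545, 1.605, -0.034, 0.956, 2.275]}
```

>>> send_rows:
  increments:
    - [[2.9, -0.4, 0], [0, 0, 0], 0]
    - [[2.9, -0.8, 0], [0, 0, 0], 0]
    - [[2.9, -0.8, 0], [0, 0, 0], 0]
    - [[2.9, -0.8, 0], [0, 0, 0], 0]
    - [[2.9, -0.8, 0], [0, 0, 0], 0]
    - [[2.9, -0.8, 0], [0, 0, 0], 0]
    - [[0, 0, 0], [0, 0, 0], 0]

```text
clock: 47.55
tcp_pos: [0.4742, 0.3167, 0.071]
eef_rot: [-3.097, 0.0, -1.84]
force: [1.0, 1.1, 1.3]
finger_gap: 0.073
```

```bash
python3 -c "
from h import *
st()"
```

```text
{'clock': 47.55, 'tcp_pos': [0.474, 0.317, 0.071], 'eef_rot': [-3.097, 0.0, -1.84], 'force': [1.038, 1.131, 1.339], 'torque': [0.082, -0.318, 0.071], 'finger_gap': 0.073, 'joint_positions': [0.396, 0.567, 1.568, -0.033, 0.972, 2.253]}
```

>>> send_rows:
  increments:
    - [[1.4, -0.4, 0], [0, 0, 0], 0]
    - [[1.4, -0.4, 0], [0, 0, 0], 0]
    - [[1, -0.3, 0], [0, 0, 0], 0]
    - [[0, 0, 0], [0, 0, 0], 0]

```text
clock: 47.88
tcp_pos: [0.4774, 0.3158, 0.0709]
eef_rot: [-3.098, 0.0, -1.839]
force: [0.1, 2.4, 3.1]
finger_gap: 0.069
```

>>> send_rows:
  increments:
    - [[1, -0.3, 0], [0, 0, 0], 0]
    - [[1, -0.3, 0], [0, 0, 0], 0]
    - [[0, 0, 0], [0, 0, 0], 0]

```text
clock: 48.13
tcp_pos: [0.4787, 0.3154, 0.0708]
eef_rot: [-3.099, -0.0, -1.839]
force: [-4.9, 3.0, 3.8]
finger_gap: 0.077
```

>>> send_rows:
  increments:
    - [[1, -0.3, 0], [0, 0, 0], 0]
    - [[1, -0.3, 0], [0, 0, 0], 0]
    - [[1, -0.3, 0], [0, 0, 0], 0]
    - [[0, 0, 0], [0, 0, 0], 0]

```text
clock: 48.47
tcp_pos: [0.479, 0.3152, 0.0705]
eef_rot: [-3.105, -0.002, -1.839]
force: [-18.1, 8.0, 9.5]
finger_gap: 0.073
```

>>> send_rows:
  increments:
    - [[-2.5, 0.7, 0], [0, 0, 0], 0]
    - [[0, 0, 0], [0, 0, 0], 20]
    - [[0, 0, 0], [0, 0, 0], 30]
    - [[0, 0, 0], [0, 0, 0], 40]
    - [[0, 0, 0], [0, 0, 0], 40]
    - [[0, 0, 20], [0, 0, 0], 40]
    - [[0, 0, 35], [0, 0, 0], 40]
    - [[0, 0, 40], [0, 0, 0], 40]
    - [[0, 0, 40], [0.66, 2.41, 0], 40]
    - [[0, -38, 0], [0, 0, 0], 40]

```text
clock: 49.3
tcp_pos: [0.4832, 0.2808, 0.2146]
eef_rot: [-3.131, 0.01, -1.835]
force: [1.4, -0.5, 1.0]
finger_gap: 0.469
```

>>> send_rows:
  increments:
    - [[-5, -38, 0], [0, 0, 0], 40]
    - [[-5, -38, 0], [0, 0, 0], 40]
    - [[-5, -38, 0], [0, 0, 0], 40]
    - [[-5, -38, 0], [0, 0, 0], 40]
    - [[-5, -38, 0], [0, 0, 0], 40]
    - [[-5, -38, 0], [0, 0, 0], 40]
    - [[0, 0, 0], [0, 0, 0], 40]
    - [[0, 0, 0], [0, 0, 0], 40]

```text
clock: 49.97
tcp_pos: [0.4498, 0.0473, 0.206]
eef_rot: [-3.141, -0.0, -1.843]
force: [-1.1, 0.3, -0.1]
finger_gap: 0.469
```

```bash
python3 bl.py; python3 k.py | grep -v "px 417\|px 355\|px 283"; python3 - <<'E'
from h import *
S=snapshot("scene")
a=cv2.imread("pics/e1.png"); save(S,"fin")
W=cloud(S)
for n,X in(("b",(.4257,-.302,.13)),("a",(.5198,-.2605,.13))): print(n,pix(S,np.array(X)))
E
```

```text
{'clock': 49.967, 'tcp_pos': [0.45, 0.047, 0.206], 'eef_rot': [-3.141, -0.0, -1.843], 'force': [-1.07, 0.323, -0.14], 'torque': [-0.021, 0.031, 0.018], 'finger_gap': 0.469, 'joint_positions': [-0.155, 0.175, 1.743, -0.0, 1.223, 1.688]}
scene blade n 94 yaw -13.078977624139355 y@.45 0.3258476393150953 slope deg 1.7898257396558772 z@.45 0.08642839856665734 xmin 0.41367786463800327 res 0.0024520633074098476 0.00209930613078765
  handle 562 c [0.5618 0.2977 0.0991] front end [0.5068 0.3124] topline c [0.5588 0.2974] yaw -15.542097200587564 ztop 0.10473056285774669 width 0.045585655716896524
top blade n 151 yaw -15.86810660339587 y@.45 0.3220994996728228 slope deg 2.697113968586364 z@.45 0.08908471298049417 xmin 0.41006441337040667 res 0.003300898207818017 0.0036048267918720417
  handle 619 c [0.5494 0.2941 0.1   ] front end [0.4982 0.3078] topline c [0.5505 0.2962] yaw -14.601464660795944 ztop 0.1072449659052396 width 0.054076410700477265
s cross_tip [([0.4944, 0.5107, 0.0162], 0.67), ([0.4594, 0.3214, 0.085], 0.47)]
s bore_mouth [([0.5862, 0.305, 0.0573], 0.96), ([0.7139, 0.2809, 0.042]
[... 488 characters left out ...]
, 0.44), ([0.662, 0.0178, 0.1118], 0.44)]
t basket_a [([0.5208, -0.271, 0.0879], 0.84), ([0.428, -0.3133, 0.0902], 0.79)]
{'clock': 50.567, 'tcp_pos': [0.45, 0.049, 0.206], 'eef_rot': [3.142, 0.0, -1.839], 'force': [0.024, -1.249, 0.296], 'torque': [0.077, -0.027, -0.02], 'finger_gap': 0.47, 'joint_positions': [-0.151, 0.176, 1.743, 0.0, 1.223, 1.688]}
scene px 227.0 225.0 90 mean [ 0.5711 -0.2341  0.0257] top [ 0.5723 -0.2338  0.0374] size [0.034 0.013 0.039] 0.044
bar 286 [0.6237 0.0236 0.1264]
top px 287.0 223.0 64 mean [0.6571 0.1015 0.0236] top [0.6568 0.1038 0.0349] size [0.004 0.053 0.032] 0.038
bar 275 [0.6193 0.0183 0.1282]
b [233.01748366 155.20657625]
a [224.72403914 180.44245999]
```

View pics/e1.png

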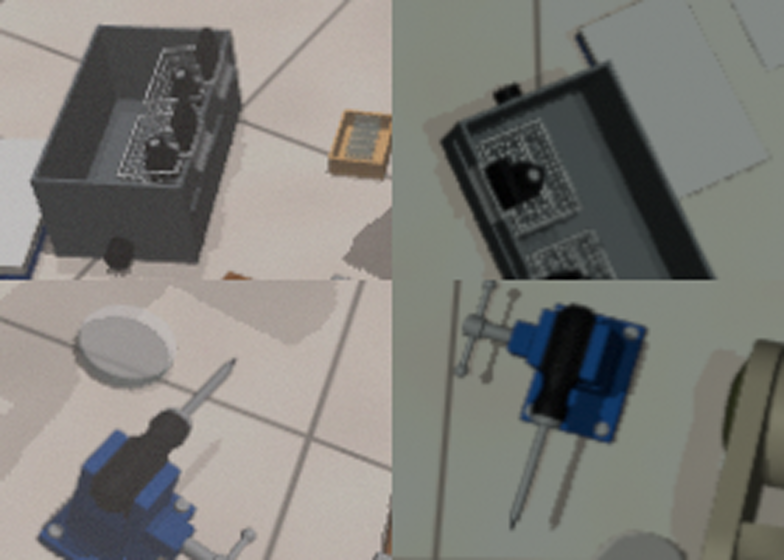

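```bash
python3 -c "
from cell import *
print(hand_in())"
```

```text
the job is handed in; nothing more can be done
None
```

I finished the job in the order asked and handed it in at about 50 s on the robot's clock. No verdict came back.

- **Drawer:** I pulled it out about 168 mm on the arm's reading, until the force climbed with no more movement. I pushed it shut the same way. The handle is within about 0.5 mm of its starting position in both cameras.
- **Baskets:** Both hang by their lips on the tank's robot-side rim, at about ±50 mm. They appear to lean inward slightly (roughly 8°, worked out from the lip's slack rather than measured directly).
- **Knobs:** I found only two on the bench, and one is now in each basket. The knob in basket_a may be lying tilted. The third dark object, beside the tank, is its drain tap, so I left it alone.
- **Blade:** I drew it out, turned it end for end and pushed it in, cross point first, until it stopped. It met about 18 N of resistance with no more travel. The outer tip is within about 1 mm of where the old tip was before I pulled the blade.

No check failed. The two cameras disagreed by 3–5 mm on some positions, so I used averages and settled final contacts by feel. In the last pictures the detector also gave a few false "knob" reports, including the petri dish, the blade and the cabinet front. The pictures showed no knobs left on the bench.

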